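Hang the ice scoop from the revolving caddy on the bar-tool stand

ROBOT

A 6-joint arm with a two-finger parallel gripper is mounted at the origin on the work surface. World frame = base frame: x ahead of the robot, y to its left, z up, the work surface at z = 0. Lengths are in m, angles in rad, forces in N, time in s.
With the tool pointing down it reaches from about 0.275 to 0.85 m from the base axis. Payload 5.2 kg.
Tool frame: the origin (TCP) lies midway between the tips of the shut fingers; the grasp point (between the pads) lies 19 mm behind it; y points along the fingers, z is the direction in which the jaws open and shut, and the axes are right-handed (so a half turn about y gives the same grasp; the last joint's range is limited). The gripper opens to 85 mm and grips with 20 to 120 N. Pads are 22 mm wide; open, the fingers measure 114 mm over their backs; the gripper's body (76 mm by 85 mm) begins 54 mm behind the grasp point. The pads swing forward as they close: fully open they stand 13 mm farther back than shut.
Start: joints at [-1.304, 0.259, 1.535, -0, 1.348, -0.203], TCP at [0.249, -0.49, 0.231] pointing down, gripper open.
Joint ranges: [-3.14, 3.14], [-0.91, 2.08], [0.19, 2.58], [-1.22, 4.36], [0.22, 2.71], [-3.12, 3.12]. Speed limits (rad/s): [2.57, 2.57, 3.14, 3.14, 3.14, 3.14].

INTERFACE

Orientations are given as a unit quaternion [w, x, y, z].
In Python, from station import env gives the robot as it stands.
- The arm moves only by the shell command python3 -m crank 'ROWS' [FORCE]. ROWS is JSON, a list that holds one entry, the list of rows, each a list of 7 numbers: the gripper command: -1 is shut, 1 is fully open, values between are in proportion, then the shift along the tool's x, y, z scaled (see below), then the turn, a rotation vector about the tool's x, y, z scaled (see below). In form: [[[grip, dx, dy, dz, rx, ry, rz], ...]]. A call has 1 to 10 rows; each row shifts and turns the pose as measured when the row begins, along the tool's axes as they then stand; what a row does not reach is not made up. The controller multiplies each number of a shift by 0.15 m and each number of a turn by 0.5 rad. A row lasts 1/8 s, in which the tool goes at most 62.5 mm and 10.7 degrees, less where a joint would pass 70% of its speed; a pose out of reach is approached as far as the arm can. A call with a number of a shift or a turn outside -1 to 1 is refused whole. A call with a gripper value outside its range is refused whole. The fingers move at their own pace and stop on an object; FORCE is the grip in N (left out, the last holds). Time passes only in rows, so rows that do not move let the fingers close. It gives the time, the measured TCP pose, the force and the opening at its end, in the units of the state.
- env.get_state(): the state, without advancing time (a new reading comes with each control period).
- env.camera(name): name is "scene" or "side" or "wrist"; returns the picture (400x640x3 uint8, red, green, blue); there is no depth.
- env.calibration(name): a dict with "mtx" (3x3 intrinsics, pixels), "origin" and "rotation" of the camera in the world; the wrist camera has in their place "tool_from_camera" (4x4, takes a point from camera to tool coordinates, whose origin is the TCP and whose axes are the tool frame's). Camera axes: x right, y up, looking along -z (the intrinsics and any distortion apply to the point x, -y, -z); pixel columns grow to the right and rows downward; lengths in m; the calibration is good to about 2 mm. The wrist camera is an equidistant fisheye: a pixel r from the principal point sees the ray r / f radians off the axis. A picture is of the moment at which its call begins: read the wrist's pose just before it. calibration takes no time and is no camera call.
- env.close_job(): hands the job in, once; it reports no verdict.
The state is a dict: "time_s": time; "qpos": joint angles; "joint_velocities": joint speeds; "joint_torque": joint torques, N m; "eef_pos": TCP position; "ee_rot": TCP orientation; "force": force on the tool from outside, world axes, zero at the start; "moment": the same for the moment, N m; "width": finger opening in m.
Only numpy, scipy, OpenCV 4.12 (cv2) and the standard library are available. Lean on these libraries where they do the work, as an engineer would, in place of code of your own. Each camera call takes 0.05 s, during which the arm holds its last target.

TASK

Get the bar tools ready for the evening: turn the white revolving caddy on the sideboard until the compartment with the ice scoop faces the robot, then lift the scoop out. Hang it by its crook on the bar of the tool stand, in the gap between the strainer and the bottle opener, so that it hangs straight and clear of both. Leave those two hanging where they are, the other tools standing in the caddy, and the vase and the jar where they stand.

Things in the scene. Friction and masses are not known exactly. Their poses are not given: they have to be found in the camera images.
- carousel: Turning part of the fixed revolving caddy: wooden turntable, 216 mm diameter, four open white compartments in a cross round a steel post (14 mm diameter). Origin on the turning axis, 14 mm above the sideboard; z up along the axis. Scoop's compartment towards its -x, muddler's +x, jigger's +y, empty one -y. Turns either way, light friction (0.06 N m), stays where left; no stops within a full turn.
- carousel_grip (a point): Centre of the caddy's dark wooden T-handle bar, on the turning axis, 276 mm above the sideboard. The bar is 84 mm long, 16 mm thick, 20 mm high, level, 45 degrees counter-clockwise (from above) from the carousel's x axis. The tools in the caddy reach to 219 mm above the sideboard.
- scoop: Ice scoop, 194 mm long, about 150 g, upright in its compartment, mouth down. Origin at the mouth end in line with the grip; z up the handle, x to the side the crook bends to (the caddy's axis as it stands). Aluminium U blade 60 mm wide (y), x 0 to 46, z 0 to 80 mm. Steel strip handle 14 mm wide (y), 4 mm thick. Black grip z 85 to 143, x -16 to +2 mm, 20 mm wide (y).
- scoop_grip (a point): Where to hold the scoop: in its black grip, at x = -7, y = 0, z = 108 mm of the scoop.
- scoop_hook (a point): Point inside the scoop's crook where the bar's centre line lies when it hangs: x 27, y 0, z 184 mm of the scoop. It is 23 mm above the crook's tip, so the scoop must be held at least 30 mm higher than it will hang to pass over the bar. It balances upright there.
- stand: Bar-tool stand, fixed: oak foot 110 x 360 x 18 mm, two steel posts of 12 mm diameter 330 mm apart, a level round steel bar of 10 mm diameter between them. Origin under the middle of the foot; y along the bar, x away from the robot side, z up.
- stand_bar (a point): Middle of the bar, on its centre line, 270 mm above the sideboard: the middle of the gap, where the scoop's hook belongs. Hung tools have their handle on the robot's side and the crook's tip behind the bar.
- strainer: Strainer, hanging by a crook like the scoop's about 82 mm to one side of the bar's middle: a round perforated steel disc of 68 mm diameter with the same handle and black grip. Origin and axes as for the scoop (origin 27 mm in front of the bar and 184 mm below it).
- opener: Flat steel bottle opener, 40 mm wide, with the same handle and crook, hanging about 82 mm to the other side. Origin and axes as for the scoop. It and the strainer may change sides.
- muddler: Turned wooden muddler, 185 mm tall, 48 mm across its thick lower end, standing in the caddy. Origin under its foot.
- jigger: Steel jigger, 115 mm tall, 44 mm across, standing in the caddy. Origin under its foot.
- vase: Chrome vase, 195 mm tall, 96 mm across. Origin under its foot.
- jar: Glass jar with steel screw-top lid, 130 mm tall, 92 mm across. Origin under it.
- scoop_pocket (a point): Middle of the mouth of the scoop's compartment, 67 mm from the turning axis, 100 mm above the sideboard. Each compartment is 58 mm radially by 76 mm across outside, walls 3 mm, rim 75 mm above its inner floor.
- scoop_tip (a point): End of the scoop's crook (x 40, z 161 mm of the scoop). The strip (14 mm wide) runs up at x = 0 through the grip, slants back from z 145 to x 14, z 166 mm, rises to 194 mm at x = 27 mm and comes down to this tip; the crook is 22 mm wide inside, open downward.
- caddy_front (a point): Fixed point at the caddy's front, the side that looks to the robot, 67 mm from the turning axis and 100 mm above the sideboard: where the middle of a compartment's mouth is when that compartment faces the robot. It does not turn.

How it is judged:
By the outcome, as a careful person would: the job done as asked, in the order asked, and still so for the second after the job is handed in, with the robot touching nothing.
It also fails if it takes over 64 s, if anything falls off the work surface, if the arm or the gripper's body presses on something with over 40 N, if the wrist force passes 120 N, or if a joint passes its speed limit or range.

## Working session

There is one attempt and no reset: what is moved stays moved. The work goes in short steps, Python scripts to look and compute and a shell command to move; the robot and the scene stay as the last step left them, time stands still between calls to the robot, and variables do not carry over. Pictures are saved under pics/ and viewed, and the job is handed in when it is done.

```bash
ls; mkdir -p pics; python3 - <<'E'
from station import env
import cv2
s=env.get_state()
for k,v in s.items(): print(k,v)
for n in ("scene","side","wrist"):
    c=env.calibration(n); print(n,c)
    cv2.imwrite(f"pics/{n}0.png",env.camera(n)[:,:,::-1])
E
```

```text
pics
time_s 0.0
qpos [-1.30380778e+00  2.59330898e-01  1.53610426e+00  1.28125290e-05
  1.34799959e+00 -2.02828769e-01]
joint_velocities [ 0.00098906 -0.00032568  0.00107045 -0.00087919  0.00047805  0.00027671]
joint_torque [-1.60561535e-05 -4.46032584e+01 -2.90577221e+01 -3.52551933e-04
  1.15682470e-02  3.39473047e-05]
eef_pos [ 0.2488642  -0.48987413  0.23047271]
ee_rot [ 0.16456452 -0.16459747  0.68833755 -0.68703538]
force [-0.11351704 -0.74714022  0.58832139]
moment [-0.04131629 -0.04692094  0.00852197]
width 0.08529109047631636
scene {'mtx': array([[446.77034158,   0.        , 320.13551854],
       [  0.        , 446.77034158, 204.49248619],
       [  0.        ,   0.        ,   1.        ]]), 'origin': array([1.16553973, 0.12995457, 1.16845042]), 'rotation': array([0.58710949, 0.16344984, 0.20742491, 0.7652199 ])}
side {'mtx': array([[496.01961187,   0.        , 313.11213672],
       [  0.        , 496.01961187, 200.3089858 ],
       [  0.        ,   0.        ,   1.        ]]), 'origin': array([-0.07692094, -0.9458838 ,  1.39523069]), 'rotation': array([ 0.89078161,  0.35586291, -0.11056955, -0.26008477])}
wrist {'mtx': array([[309.70691629,   0.        , 322.81756829],
       [  0.        , 309.70691629, 195.77313964],
       [  0.        ,   0.        ,   1.        ]]), 'tool_from_camera': array([[ 3.05263158e-04, -9.54598538e-01, -2.97895180e-01,
        -7.64557622e-02],
       [-5.79575986e-04,  2.97894975e-01, -9.54598475e-01,
        -1.42757698e-01],
       [ 9.99999785e-01,  4.64056637e-04, -4.62326028e-04,
        -6.33298623e-04],
       [ 0.00000000e+00,  0.00000000e+00,  0.00000000e+00,
         1.00000000e+00]])}
```

View pics/scene0.png

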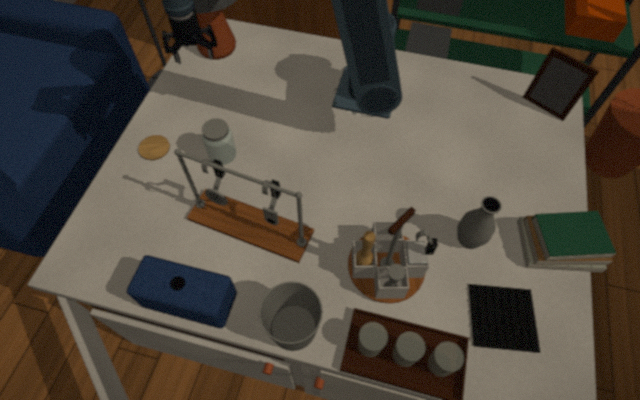

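View pics/side0.png

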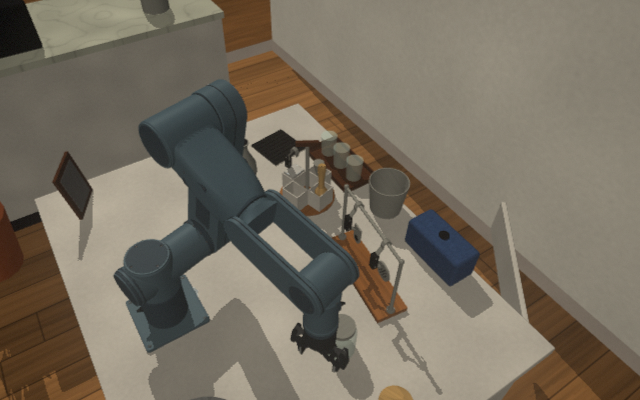

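View pics/wrist0.png

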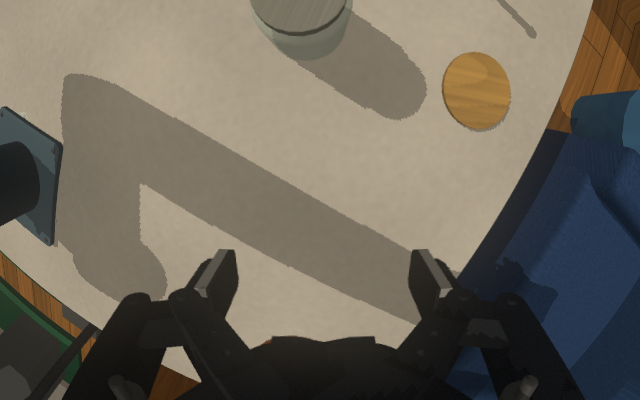

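The scene view shows the caddy near (388,268) with its T-handle at (402,220). The muddler is at (367,247) and the scoop at about (430,243). The stand's bar runs from (182,152) to (300,193). I'll zoom in and write the helpers.

```bash
cat > h.py <<'E'
import numpy as np, cv2
from station import env
from scipy.spatial.transform import Rotation as R
def q(w): return R.from_quat([w[1],w[2],w[3],w[0]])
C={n:env.calibration(n) for n in("scene","side","wrist")}
def cam(n,s=None):
    c=C[n]
    if n!="wrist":
        r=np.array(c["rotation"]); M=q(r).as_matrix() if r.size==4 else r
        return M,np.array(c["origin"])
    T=c["tool_from_camera"]; A=q(s["ee_rot"]).as_matrix()
    return A@T[:3,:3], A@T[:3,3]+np.array(s["eef_pos"])
def ray(n,uv,s=None):
    M,o=cam(n,s); K=C[n]["mtx"]
    a=(uv[0]-K[0,2])/K[0,0]; b=(uv[1]-K[1,2])/K[1,1]
    if n=="wrist":
        t=np.hypot(a,b); k=np.sin(t)/t if t>1e-9 else 1
        d=np.array([a*k,-b*k,-np.cos(t)])
    else: d=np.array([a,-b,-1.])
    d=M@d; return o,d/np.linalg.norm(d)
def plane(n,uv,z,s=None):
    o,d=ray(n,uv,s); return o+d*(z-o[2])/d[2]
def tri(*rs):
    A=np.zeros((3,3));b=np.zeros(3)
    for o,d in rs:
        P=np.eye(3)-np.outer(d,d);A+=P;b+=P@o
    p=np.linalg.solve(A,b); return p,[float(np.linalg.norm((np.eye(3)-np.outer(d,d))@(p-o))) for o,d in rs]
def proj(n,p,s=None):
    M,o=cam(n,s);K=C[n]["mtx"]; v=M.T@(np.array(p)-o); x,y,z=v[0],-v[1],-v[2]
    if n=="wrist":
        r=np.hypot(x,y);t=np.arctan2(r,z);x,y,z=x/r*t,y/r*t,1
    return np.array([K[0,0]*x/z+K[0,2],K[1,1]*y/z+K[1,2]])
def snap(n,f,crop=None,k=1):
    s=env.get_state(); im=env.camera(n)[:,:,::-1].copy()
    cv2.imwrite(f"pics/{f}_raw.png",im)
    zoom(im,f,crop,k); return s,im
def zoom(im,f,crop,k):
    if crop: x0,y0,x1,y1=crop; im=im[y0:y1,x0:x1]
    cv2.imwrite(f"pics/{f}.png",cv2.resize(im,None,fx=k,fy=k,interpolation=cv2.INTER_CUBIC))
def tool(s,pw=None):
    A=q(s["ee_rot"]).as_matrix(); return A
E
python3 - <<'E'
from h import *
a=cv2.imread("pics/scene0.png");b=cv2.imread("pics/side0.png")
zoom(a,"sc_c",(330,180,490,310),5); zoom(a,"sc_s",(160,110,330,270),3.7); zoom(b,"si_c",(230,120,430,320),3)
from h import C
A=q(env.get_state()["ee_rot"]).as_matrix();print(A.round(3))
E
```

```text
[[-0.892 -0.     0.453]
 [-0.453  0.001 -0.892]
 [-0.    -1.    -0.001]]
```

View pics/sc_c.png

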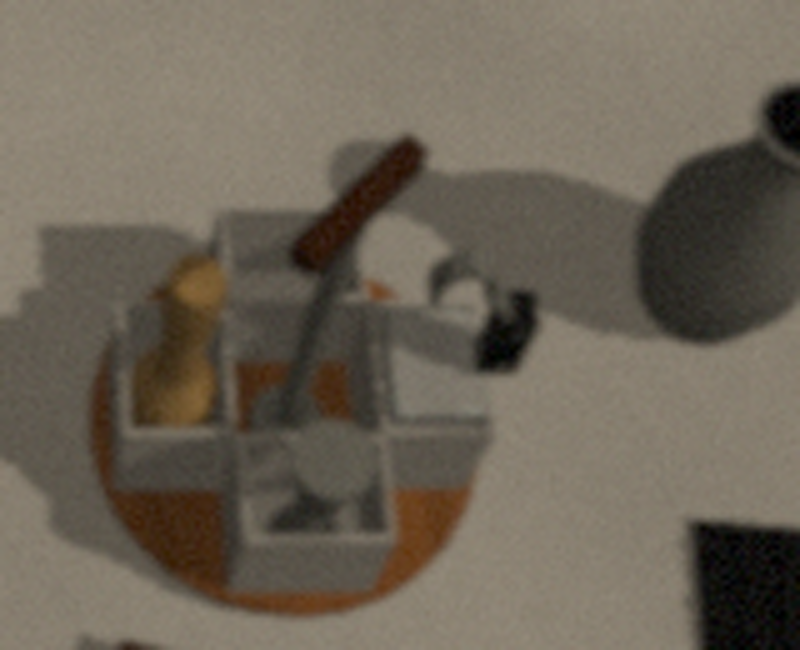

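View pics/sc_s.png

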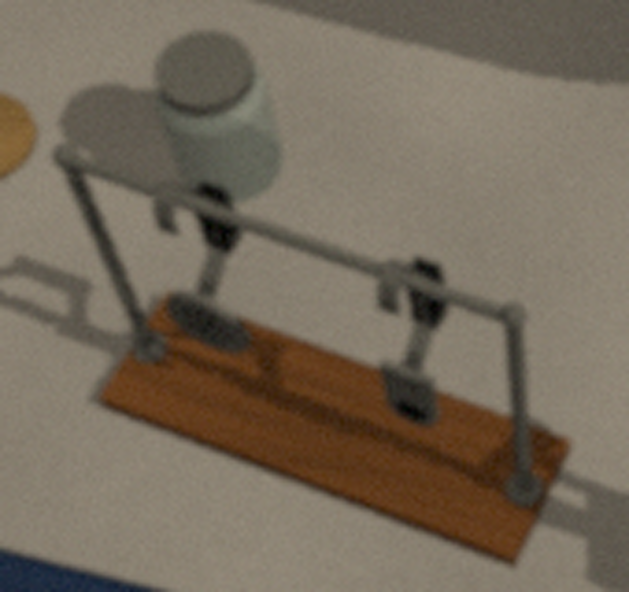

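View pics/si_c.png

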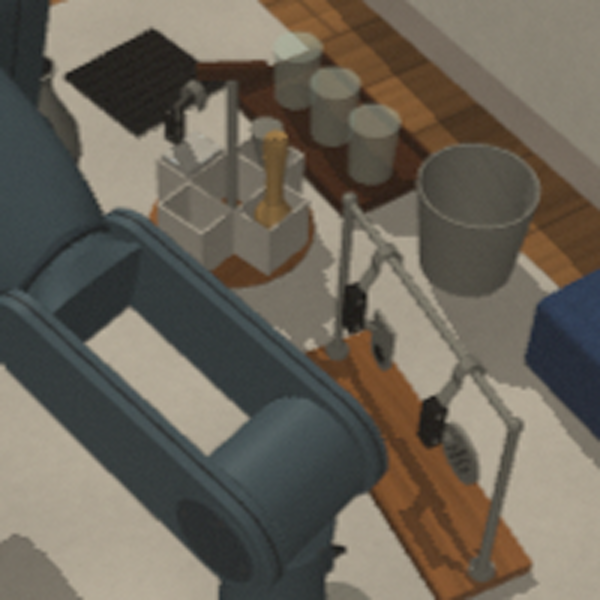

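```bash
python3 - <<'E'
from h import *
f=lambda u,v:(330+u/5,180+v/5)
g=lambda u,v:(160+u/3.7,110+v/3.7)
k=lambda u,v:(230+u/3,120+v/3)
print("bar c",plane("scene",f(360,200),.281)," ends",plane("scene",f(412,148),.286),plane("scene",f(307,255),.286))
print("bar tri",tri(ray("scene",f(360,200)),ray("side",k(232,72))))
print("post foot",plane("scene",f(285,415),.02))
print("disc l/r",plane("scene",f(92,415),.014),plane("scene",f(490,430),.014),plane("scene",f(300,612),.014))
# wall line of compartments rim z .092
print("rim front",plane("scene",f(240,545),.09),plane("scene",f(392,530),.09))
print("muddler top",tri(ray("scene",f(205,275)),ray("side",k(275,138))))
print("L post",tri(ray("scene",g(68,155)),ray("side",k(515,425))))
print("R post",tri(ray("scene",g(512,313)),ray("side",k(349,201))))
print("foot",[plane("scene",g(*p),.018) for p in((97,398),(517,565),(568,438),(162,297))])
print("scoop crook top",tri(ray("scene",f(458,265)),ray("side",k(193,90))))
print("scoop grip",tri(ray("scene",f(515,300)),ray("side",k(178,110))))
for p in ((455,265),):print(plane("scene",f(*p),.21))
E
```

```text
bar c [0.64743266 0.1900001  0.281     ]  ends [0.61736224 0.20810708 0.286     ] [0.68404364 0.17155271 0.286     ]
bar tri (array([0.64563906, 0.18927449, 0.27604957]), [0.001396586042408885, 0.0013965860424088254])
post foot [0.64054775 0.19009774 0.02      ]
disc l/r [0.66580576 0.08637804 0.014     ] [0.61700956 0.30229816 0.014     ] [0.74723107 0.21887372 0.014     ]
rim front [0.74828191 0.1774549  0.09      ] [0.720448   0.25041616 0.09      ]
muddler top (array([0.66688205, 0.12831985, 0.20897457]), [0.0019355580003821964, 0.0019355580003822719])
L post (array([ 0.59730141, -0.38236335,  0.27303911]), [0.0009619233260538397, 0.000961923326053913])
R post (array([ 0.63921058, -0.05728589,  0.27320214]), [0.00018208045011787284, 0.00018208045011790144])
foot [array([ 0.65113756, -0.4058226 ,  0.018     ]), array([ 0.70181687, -0.04425921,  0.018     ]), array([ 0.58828979, -0.03570098,  0.018     ]), array([ 0.5492843 , -0.39268251,  0.018     ])]
scoop crook top (array([0.62918316, 0.24713078, 0.21231619]), [0.0013728999588511273, 0.0013728999588510289])
scoop grip (array([0.6195603 , 0.27853357, 0.1653329 ]), [0.004562646493772302, 0.00456264649377233])
[0.6293374  0.24495144 0.21      ]
```

Both views put the caddy axis at about (0.646, 0.190). The scoop's compartment is at about 110°, so it must turn about +85° to face the robot. The stand's posts are at (0.597, -0.382) and (0.639, -0.057). I'll rise and travel to above the caddy.

```bash
python3 -m crank '[[[1,0,-0.4,0,0,0,0],[1,0,-0.4,0,0,0,0],[1,0,-0.4,0,0,0,0],[1,-0.315,0,-0.2,0,0,0],[1,-0.315,0,-0.2,0,0,0],[1,-0.315,0,-0.2,0,0,0],[1,-0.315,0,-0.2,0,0,0],[1,-0.315,0,-0.2,0,0,0],[1,-0.315,0,-0.2,0,0,0],[1,-0.315,0,-0.2,0,0,0]]]'
```

```text
time_s: 1.4
eef_pos: [0.4529, -0.1469, 0.4145]
ee_rot: [0.162, -0.161, 0.691, -0.686]
force: [0.6, -1.6, 0.1]
width: 0.0854
```

```bash
python3 -m crank '[[[1,-0.31,0,-0.2,0,0,0],[1,-0.31,0,-0.2,0,0,0],[1,-0.31,0,-0.2,0,0,0],[1,0,0,0,0,0.356,0],[1,0,0,0,0,0.356,0],[1,0,0,0,0,0.356,0],[1,0,0,0,0,0.356,0],[1,0,0,0,0,0.356,0],[1,0,0,0,0,0,0]]]'
python3 - <<'E'
from h import *
s,_=snap("wrist","w1",None,1.25); print(s["eef_pos"],q(s["ee_rot"]).as_matrix().round(3),s["qpos"])
snap("scene","s1",(160,110,480,310),2.5)
E
```

```text
time_s: 2.52
eef_pos: [0.5406, 0.0071, 0.4116]
ee_rot: [-0.16, 0.153, 0.692, -0.687]
force: [-0.1, 0.6, -0.7]
width: 0.0853
[0.54056729 0.00705649 0.41156851] [[-0.902 -0.008 -0.432]
 [ 0.432  0.01  -0.902]
 [ 0.012 -1.    -0.006]] [-0.19899815  0.19266752  1.19229911  0.00857878  1.7665334   1.820072  ]
```

View pics/w1.png

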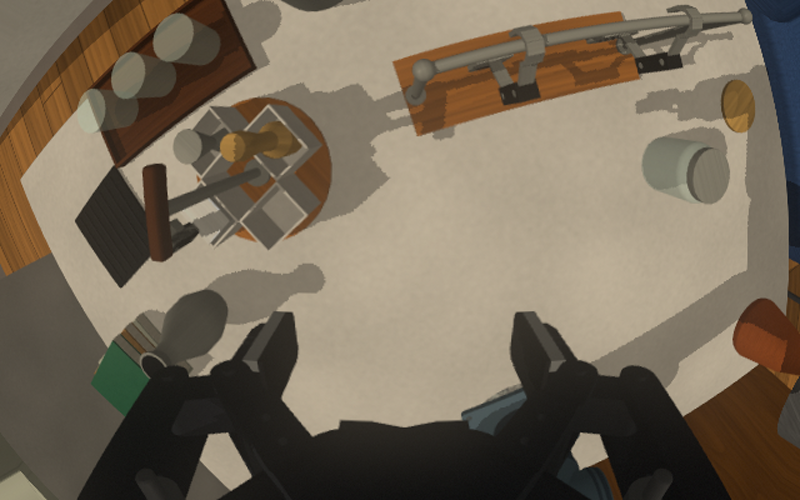

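The wrist picture shows the T-bar running from (152,168) to (157,258), with the caddy below and to the right. The stand bar runs from (422,70) to (747,16), with the two crooks on it.

```bash
python3 - <<'E'
from h import *
s=env.get_state()
w=lambda u,v:ray("wrist",(u/1.25,v/1.25),s)
f=lambda u,v:(330+u/5,180+v/5)
g=lambda u,v:ray("scene",(160+u/3.7,110+v/3.7))
print("bar c",tri(ray("scene",f(360,200)),w(157,212)))
e=[tri(ray("scene",f(412,148)),w(148,255))[0],tri(ray("scene",f(305,258)),w(149,170))[0]];print(e)
d=e[1]-e[0];print("bar ang",np.degrees(np.arctan2(d[1],d[0])))
a=[plane("wrist",(x/1.25,y/1.25),.286,s) for x,y in((148,255),(149,170))];d=a[1]-a[0];print(a,np.degrees(np.arctan2(d[1],d[0])))
print("post R",tri(g(512,313),w(423,70)),"L",tri(g(68,155),w(747,16)))
A=q(s["ee_rot"]).as_matrix(); 
p=np.array([.646,.19,.30]); print("move tool units",(A.T@(p-s["eef_pos"])/.15).round(3))
E
```

```text
bar c (array([0.64619245, 0.18994424, 0.27833888]), [0.00035277574114983985, 0.00035277574115011036])
[array([0.62020673, 0.20845078, 0.29321327]), array([0.68109238, 0.17283467, 0.28080072])]
bar ang -30.32624366834455
[array([0.61932717, 0.2166423 , 0.286     ]), array([0.67859611, 0.17119355, 0.286     ])] -37.481797739040935
post R (array([ 0.64035809, -0.05529935,  0.2755884 ]), [0.001350972889188898, 0.0013509728891888749]) L (array([ 0.59764349, -0.38070965,  0.2764157 ]), [0.0011825792240274277, 0.0011825792240275957])
move tool units [-0.119  0.751 -1.399]
```

```bash
python3 -m crank '[[[1,-0.03,0.13,-0.35,0,0,0],[1,-0.03,0.13,-0.35,0,0,0],[1,-0.03,0.13,-0.35,0,0,0],[1,-0.03,0.13,-0.35,0,0,0],[1,0,0,0,0,0,0]]]'
python3 - <<'E'
from h import *
s,_=snap("wrist","w2",None,1.25); print(s["eef_pos"],q(s["ee_rot"]).as_matrix().round(3),s["qpos"])
snap("scene","s2",(330,150,490,310),4)
E
```

```text
time_s: 3.25
eef_pos: [0.6497, 0.1935, 0.3316]
ee_rot: [-0.155, 0.149, 0.693, -0.688]
force: [-0.6, -0.0, 0.2]
width: 0.0852
[0.64971934 0.19350337 0.33157402] [[-0.908 -0.007 -0.419]
 [ 0.419  0.008 -0.908]
 [ 0.01  -1.    -0.004]] [0.1205248  0.46676637 0.9942611  0.00904372 1.68660372 2.12487069]
```

View pics/w2.png

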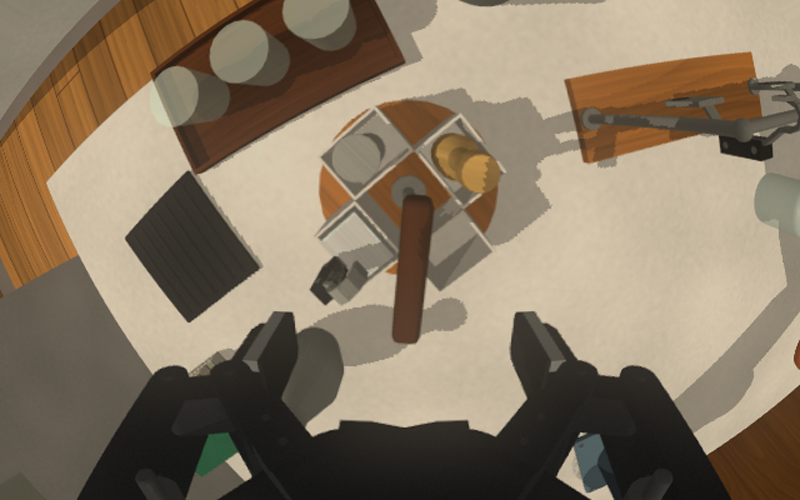

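View pics/s2.png

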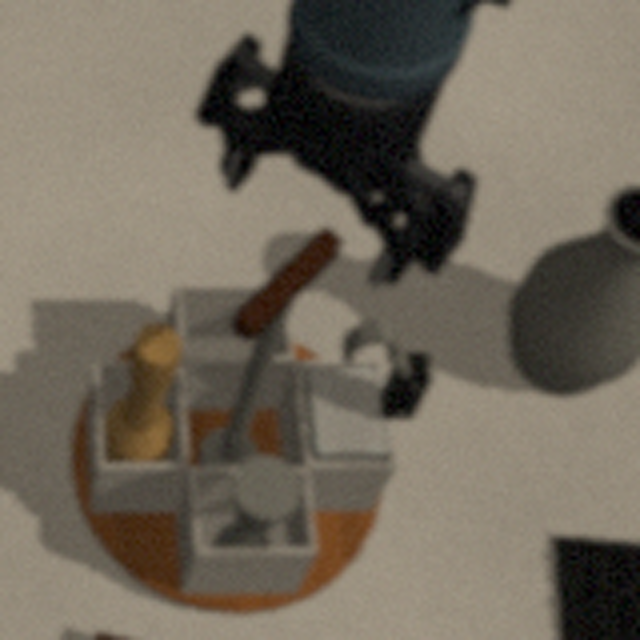

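The wrist view shows the bar from (417,197) to (405,342) between the open fingers. The scoop is at (335,285), the muddler at (478,172) and the vase at (312,365), which is under the finger but lower than it.

```bash
python3 - <<'E'
from h import *
s=env.get_state()
P=lambda u,v,z:plane("wrist",(u/1.25,v/1.25),z,s)
a,b=P(418,197,.286),P(405,342,.286);d=a-b;print("bar",a,b,(a+b)/2,np.degrees(np.arctan2(d[1],d[0])),np.linalg.norm(d))
v=P(407,190,.02);print("post",v)
# compartment rim outer corners z=.1: left(319,158) top(377,108); right bottom(493,250) 
for n,p in dict(jigL=(319,158),jigT=(379,107),mudT=(444,113),mudR=(503,180),empR=(494,250),empB=(440,291),scL=(317,235)).items(): print(n,P(*p,.1).round(4))
def an(p,r):d=P(*r,.1)-P(*p,.1);return np.degrees(np.arctan2(d[1],d[0]))
print(an((319,158),(379,107)),an((440,291),(494,250)),an((444,113),(503,180)))
V=P(310,360,.195);print("vase",V)
A=q(s["ee_rot"]).as_matrix()
p=np.array([.646,.19,.257]); print("move",(A.T@(p-s["eef_pos"])/.15).round(3),np.degrees(np.arctan2(A[1,2],A[0,2])))
# tilt correction
print("tilt to down (tool axes)",(A.T@np.cross(A[:,1],[0,0,-1])/.5).round(4))
E
```

```text
bar [0.68402136 0.16744945 0.286     ] [0.61060947 0.20878059 0.286     ] [0.64731542 0.18811502 0.286     ] -29.379660229548936 0.08424706776904999
post [0.64866447 0.18908715 0.02      ]
jigL [0.7276 0.2483 0.1   ]
jigT [0.7463 0.1735 0.1   ]
mudT [0.7149 0.1194 0.1   ]
mudR [0.6308 0.0918 0.1   ]
empR [0.5661 0.1274 0.1   ]
empB [0.5476 0.1972 0.1   ]
scL [0.6584 0.2873 0.1   ]
-75.92868484265624 -75.14691480743541 -161.83716881919497
vase [0.57541268 0.31916792 0.195     ]
move [0.017 0.52  0.017] -115.00010895585365
tilt to down (tool axes) [0.011  0.     0.0112]
```

```bash
python3 -m crank '[[[1,0.015,0.1,0.02,0.011,0.154,0.011],[1,0,0.2,0,0,0,0],[1,0,0.2,0,0,0,0],[1,0,0,0,0,0,0]]]'
python3 - <<'E'
from h import *
s=env.get_state();A=q(s["ee_rot"]).as_matrix();print(A.round(3),np.degrees(np.arctan2(A[1,2],A[0,2])))
p=np.array([.647,.189,.257]); print("move",(A.T@(p-s["eef_pos"])/.15).round(3))
E
```

```text
time_s: 3.85
eef_pos: [0.6467, 0.1829, 0.2655]
ee_rot: [-0.177, 0.184, 0.684, -0.683]
force: [0.1, -0.4, -0.3]
width: 0.0856
[[-0.87   0.01  -0.494]
 [ 0.494 -0.001 -0.87 ]
 [-0.009 -1.    -0.004]] -119.58953570898524
move [ 0.019  0.057 -0.036]
```

Next I close on the bar with a moderate force.

```bash
python3 -m crank '[[[1,0.02,0.057,-0.036,0,0,0],[1,0,0,0,0,0,0],[-1,0,0,0,0,0,0],[-1,0,0,0,0,0,0],[-1,0,0,0,0,0,0],[-1,0,0,0,0,0,0],[-1,0,0,0,0,0,0],[-1,0,0,0,0,0,0]]]' 30
```

```text
time_s: 4.85
eef_pos: [0.6496, 0.1894, 0.2635]
ee_rot: [-0.173, 0.188, 0.686, -0.681]
force: [1.5, 1.5, 0.5]
width: 0.0154
```

```bash
python3 -m crank '[[[-1,0,0,0,0,-0.3,0],[-1,0,0,0,0,-0.3,0],[-1,0,0,0,0,-0.3,0],[-1,0,0,0,0,-0.3,0],[-1,0,0,0,0,-0.3,0]]]'
python3 - <<'E'
from h import *
s=env.get_state();A=q(s["ee_rot"]).as_matrix();print(A.round(3),np.degrees(np.arctan2(A[1,2],A[0,2])),s["moment"])
p=np.array([.647,.189,.2635]); print("move",(A.T@(p-s["eef_pos"])/.15).round(3))
E
```

```text
time_s: 5.48
eef_pos: [0.6499, 0.1919, 0.2635]
ee_rot: [0.099, -0.083, 0.702, -0.7]
force: [0.3, 2.0, 0.8]
width: 0.015
[[-0.967  0.022  0.255]
 [-0.255  0.006 -0.967]
 [-0.023 -1.    -0.   ]] -75.23374670907793 [ 0.36160338  0.17497064 -0.1771808 ]
move [ 0.024 -0.     0.014]
```

```bash
python3 -m crank '[[[-1,0.01,0,0.005,0,-0.31,0],[-1,0.01,0,0.005,0,-0.31,0],[-1,0,0,0,0,-0.31,0],[-1,0,0,0,0,-0.31,0],[-1,0,0,0,0,-0.31,0],[-1,0,0,0,0,0,0]]]'
python3 - <<'E'
from h import *
s,_=snap("scene","s3",(330,150,490,310),4)
s=env.get_state();A=q(s["ee_rot"]).as_matrix();print(A.round(3),np.degrees(np.arctan2(A[1,2],A[0,2])),s["moment"],s["qpos"])
s,_=snap("wrist","w3",None,1.25)
E
```

```text
time_s: 6.22
eef_pos: [0.6484, 0.194, 0.2635]
ee_rot: [0.367, -0.347, 0.611, -0.61]
force: [0.9, -0.4, 0.3]
width: 0.0153
[[-0.491  0.024  0.871]
 [-0.871  0.015 -0.492]
 [-0.025 -1.     0.013]] -29.455398314801197 [0.26414119 0.43748153 0.08582624] [0.11970993 0.45732284 1.16863308 0.01228612 1.49002958 0.63280158]
```

View pics/s3.png

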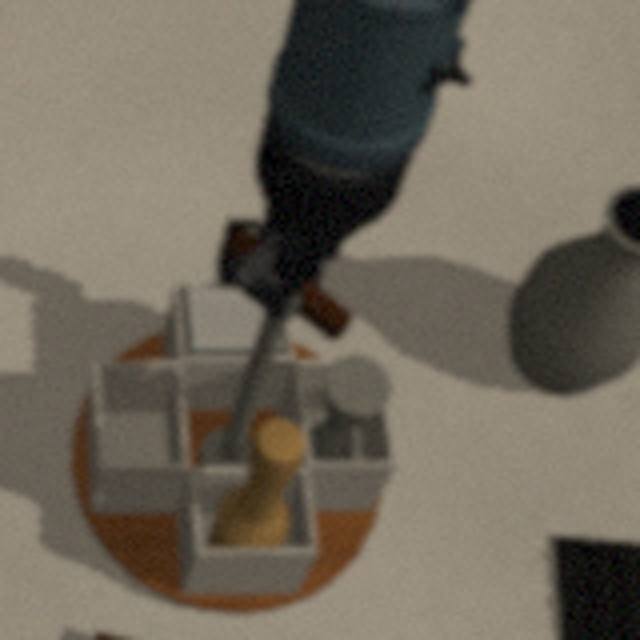

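View pics/w3.png

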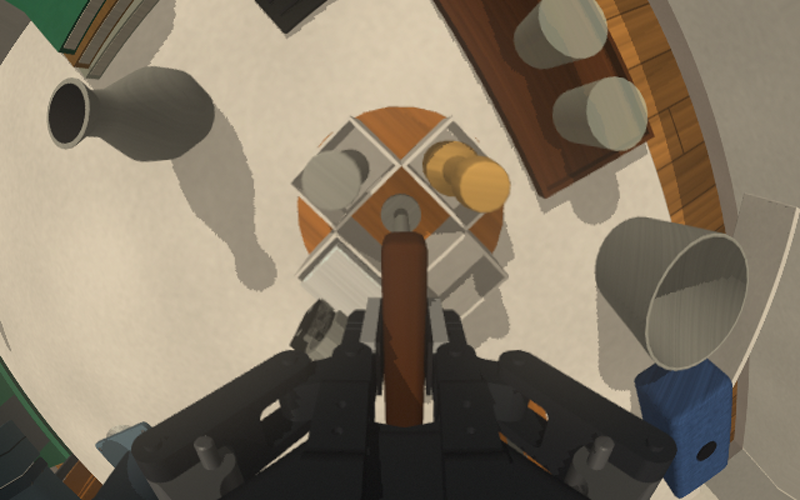

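The scene view shows the caddy turned: the muddler is at (275,445), at the back, and the scoop is hidden behind the gripper, on the robot's side. Before tilting the tool, I'll fit the arm's planar geometry to check reach.

```bash
python3 - <<'E'
import numpy as np
D=[(.25933,1.53610,1.348,.24886,-.48987,.23047),(.19267,1.1923,1.7665,.54057,.00706,.41157),(.46677,.99426,1.6866,.64972,.1935,.33157),(.45732,1.16863,1.49,.6484,.194,.2635)]
A=[];b=[]
for q2,q3,q5,x,y,z in D:
    a=q2+q3; r=np.sqrt(x*x+y*y-.1105**2); t=a+q5; print(t)
    A.append([np.sin(q2),np.sin(a),0,1]);b.append(r)
    A.append([np.cos(q2),np.cos(a),1,0]);b.append(z)
s=np.linalg.lstsq(np.array(A),np.array(b),rcond=None);print(s,np.array(A)@s[0]-b)
E
```

```text
3.1434300000000004
3.1514699999999998
3.1476300000000004
3.1159499999999998
(array([ 0.55614798,  0.42654606, -0.21223985, -0.00645965]), array([0.00029803]), np.int32(4), array([3.05056642, 2.57164893, 0.22863954, 0.16849409])) [ 0.0137525  -0.00017116 -0.00996845  0.00085553 -0.00106755 -0.00042856
 -0.0027165  -0.00025582]
```

The grasp has to come from the front, tilted about 30° off vertical, with the camera on the upper side. First I release, rise, align with the scoop's radial direction and back off to look.

```bash
python3 -m crank '[[[0.3,0,0,0,0,0,0],[0.3,0,0,0,0,0,0],[0.3,0,0,0,0,0,0],[0.3,0,-0.35,0,0,0,0],[0.3,0,-0.35,0,0,0,0],[0.3,0,-0.2,0,0,0.314,0],[0.3,0,0,0,0,0.314,0],[0.3,0,0,0,0,0.314,0],[1,0,0,0,0,0.314,0],[1,0,0,0,0,0.314,0]]]'
python3 - <<'E'
from h import *
s=env.get_state();A=q(s["ee_rot"]).as_matrix();print(A.round(3),np.degrees(np.arctan2(A[1,2],A[0,2])),s["moment"],s["qpos"])
E
```

```text
time_s: 7.58
eef_pos: [0.6448, 0.191, 0.4022]
ee_rot: [0.093, -0.076, 0.706, -0.698]
force: [-0.7, -0.4, -0.6]
width: 0.0848
[[-0.971  0.023  0.237]
 [-0.237  0.013 -0.971]
 [-0.026 -1.    -0.008]] -76.287209001102 [-0.01050418  0.01087573 -0.02650276] [0.1168653  0.43816351 0.87410254 0.01092226 1.80445215 1.4510869 ]
```

```bash
python3 -m crank '[[[1,0.4,0,0,0,0,0],[1,0.4,0,0,0,0,0],[1,0.4,0,0,0,0,0],[1,0,0,0,0,-0.02,0.35],[1,0,0,0,0,-0.02,0.35],[1,0,0,0,0,-0.02,0.35],[1,0,0,0,0,0,0]]]'
python3 - <<'E'
from h import *
s=env.get_state();A=q(s["ee_rot"]).as_matrix();print(A.round(3),np.degrees(np.arctan2(A[1,2],A[0,2])),s["eef_pos"],s["qpos"])
s,_=snap("wrist","w4",None,1.25)
snap("scene","s4",(330,150,490,310),4)
E
```

```text
time_s: 8.45
eef_pos: [0.4645, 0.1473, 0.3915]
ee_rot: [0.282, 0.104, 0.699, -0.649]
force: [0.4, -0.0, 0.2]
width: 0.0856
[[-0.819  0.513  0.259]
 [-0.221  0.136 -0.966]
 [-0.53  -0.848  0.002]] -74.9828371213856 [0.4645018  0.14727454 0.39148619] [-0.04139853 -0.28327569  1.81380238  0.17891398  1.07930758  1.22515744]
```

View pics/w4.png

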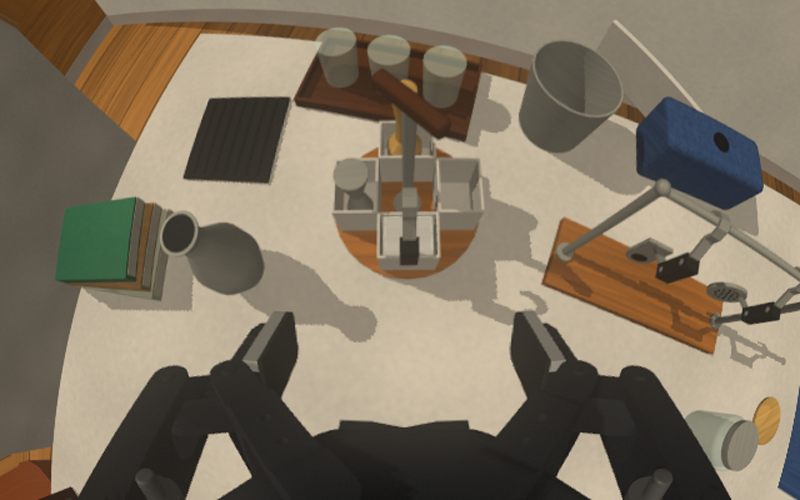

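View pics/s4.png

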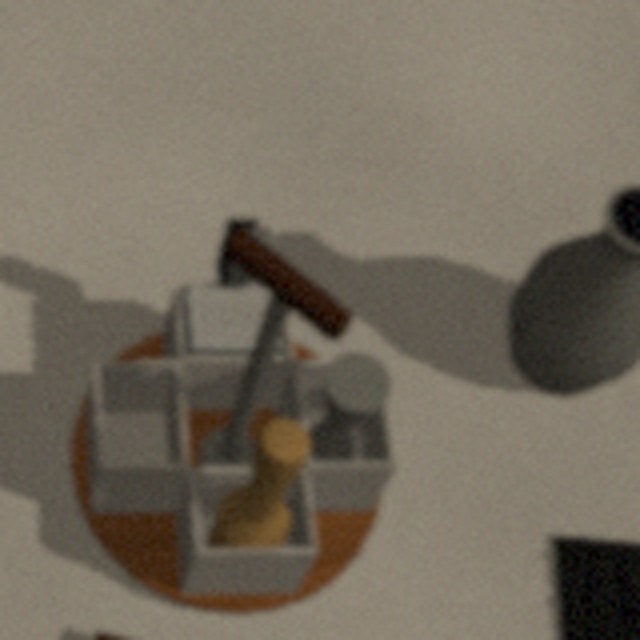

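The wrist view shows the scoop facing the robot, with its crook at (409,197) and black grip from (409,237) to (409,264). The compartment rim runs from (379,215) to (439,215), and there is a clear view of the stand on the right.

```bash
python3 - <<'E'
from h import *
s=env.get_state()
im=cv2.imread("pics/w4_raw.png"); zoom(im,"w4z",(260,80,400,230),5.3); zoom(im,"w4st",(430,130,640,290),3.8)
print(cv2.imread("pics/w4z.png").shape)
P=lambda u,v,z:plane("wrist",(u/1.25,v/1.25),z,s)
print("grip top",P(409,237,.168),"bot",P(409,264,.11))
a,b=P(377,265,.1),P(440,268,.1);d=b-a;print(a,b,np.degrees(np.arctan2(d[1],d[0])),np.linalg.norm(d),(a+b)/2)
A=q(s["ee_rot"]).as_matrix()
E
```

```text
(795, 742, 3)
grip top [0.56712483 0.16740436 0.168     ] bot [0.55147757 0.16220795 0.11      ]
[0.54232283 0.19955098 0.1       ] [0.55847538 0.12513479 0.1       ] -77.75351977484098 0.07614902525180842 [0.5503991  0.16234288 0.1       ]
```

View pics/w4z.png

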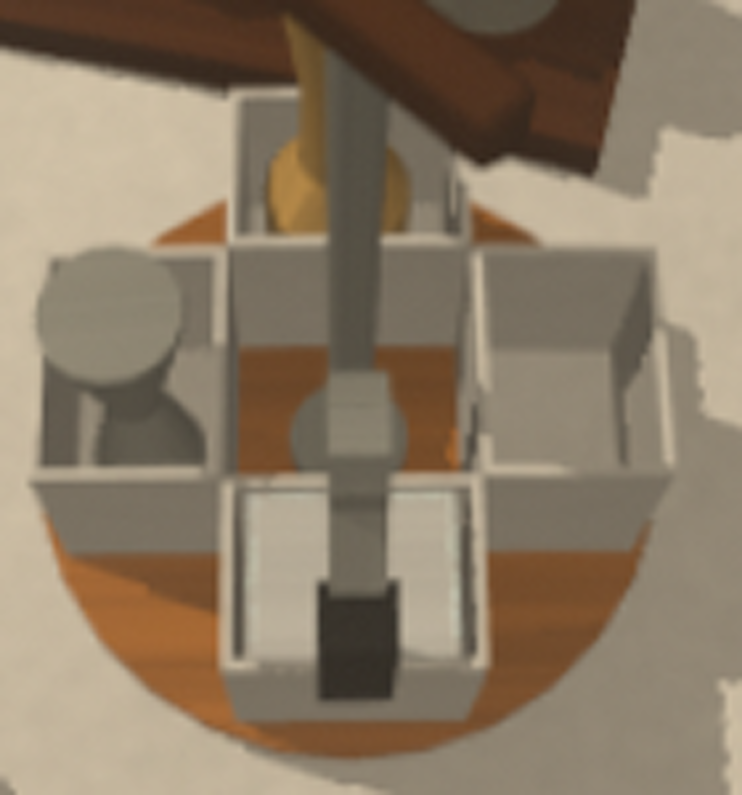

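View pics/w4st.png

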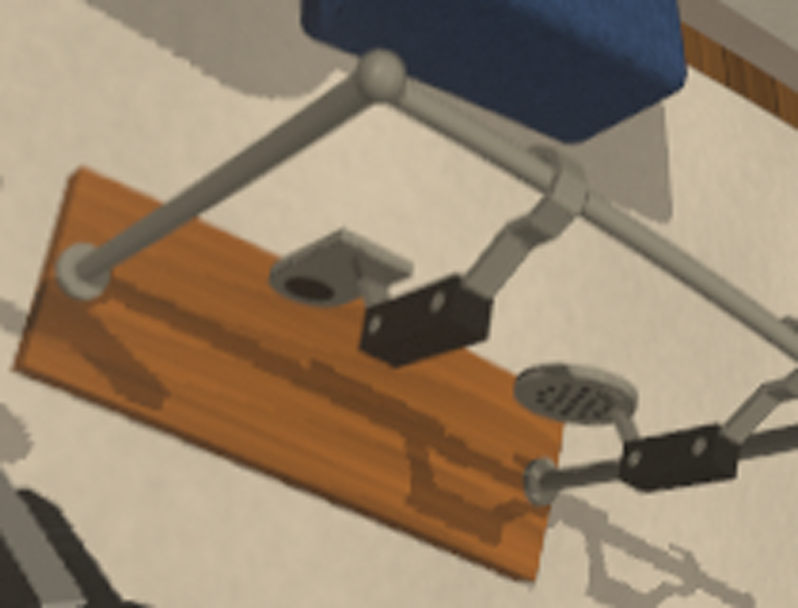

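```bash
python3 -m crank '[[[1,0.096,0.313,0.012,0,0,0],[1,0.096,0.313,0.012,0,0,0],[1,0.096,0.313,0.012,0,0,0],[1,0.096,0.313,0.012,0,0,0],[1,0,0,0,0,0,0]]]'
cat > grip.py <<'E'
E
python3 - <<'E'
from h import *
s=env.get_state();A=q(s["ee_rot"]).as_matrix();print(A.round(3),np.degrees(np.arctan2(A[1,2],A[0,2])),s["eef_pos"],s["qpos"])
import json;json.dump({k:np.array(s[k]).tolist() for k in("eef_pos","ee_rot")},open("st5.json","w"))
s,im=snap("wrist","w5",None,1.25)
snap("side","d5",(200,80,400,280),3)
E
```

```text
time_s: 9.18
eef_pos: [0.5377, 0.154, 0.2105]
ee_rot: [0.286, 0.107, 0.697, -0.649]
force: [-0.6, 0.5, 0.3]
width: 0.0856
[[-0.813  0.52   0.261]
 [-0.223  0.135 -0.965]
 [-0.537 -0.843  0.006]] -74.87404519177244 [0.53771879 0.15398726 0.21053709] [-1.33767245e-02 -3.74785207e-04  2.04203089e+00  2.68684825e-01
  5.65283526e-01  1.10359063e+00]
```

View pics/w5.png

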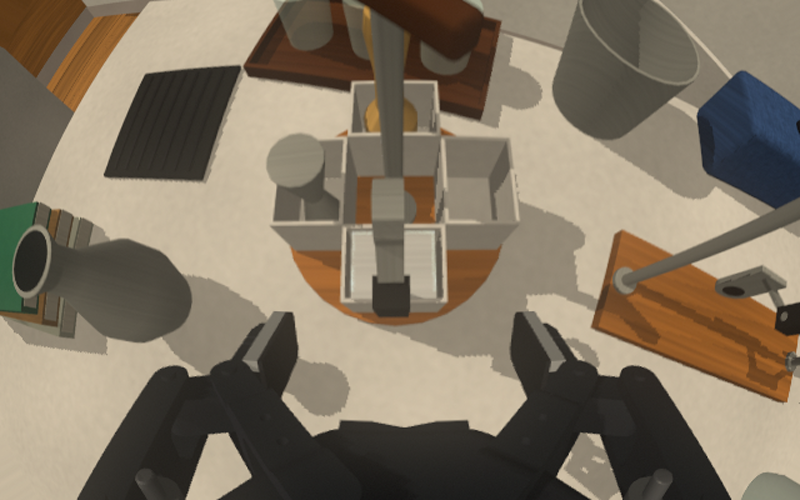

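View pics/d5.png

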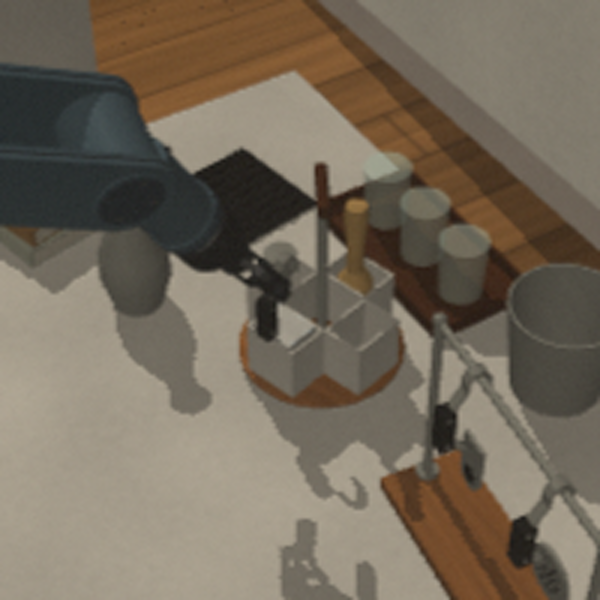

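The wrist view shows the black grip at (375–408, 277–316). In the side view it is at about (266,300) to (266,340) in the zoom.

```bash
python3 - <<'E'
from h import *
s=env.get_state()
w=lambda u,v:ray("wrist",(u/1.25,v/1.25),s)
si=lambda u,v:ray("side",(200+u/3,80+v/3))
print("bot",tri(w(391,315),si(267,338)))
print("top",tri(w(391,277),si(267,297)))
print("mid",tri(w(391,296),si(267,318)))
import json
s4=dict(eef_pos=[.4645018,.14727454,.39148619],ee_rot=None)
# crook top plane
for z in(.21,.219): print("crook",plane("wrist",(389/1.25,195/1.25),z,s))
for z in(.105,.11): print("bot",plane("wrist",(391/1.25,315/1.25),z,s))
A=q(s["ee_rot"]).as_matrix()
for back in(.0,):
  g=np.array([.557,.164,.133]); print((A.T@(g+(.019-back)*A[:,1]-s["eef_pos"])/.15).round(3))
u=cv2.imread("pics/d5_raw.png"); zoom(u,"d5z",(270,150,310,210),12)
E
```

```text
bot (array([0.55024363, 0.16407683, 0.10497818]), [0.001954741354609964, 0.0019547413546101423])
top (array([0.56071433, 0.16888335, 0.16609784]), [0.0032342350042044114, 0.0032342350042046265])
mid (array([0.55663578, 0.1673145 , 0.13368075]), [0.0012288937191807137, 0.00122889371918083])
crook [0.59303712 0.17586915 0.21      ]
crook [0.58941319 0.17459711 0.219     ]
bot [0.54848511 0.16493964 0.105     ]
bot [0.54806828 0.16470675 0.11      ]
[ 0.191  0.659 -0.04 ]
```

View pics/d5z.png

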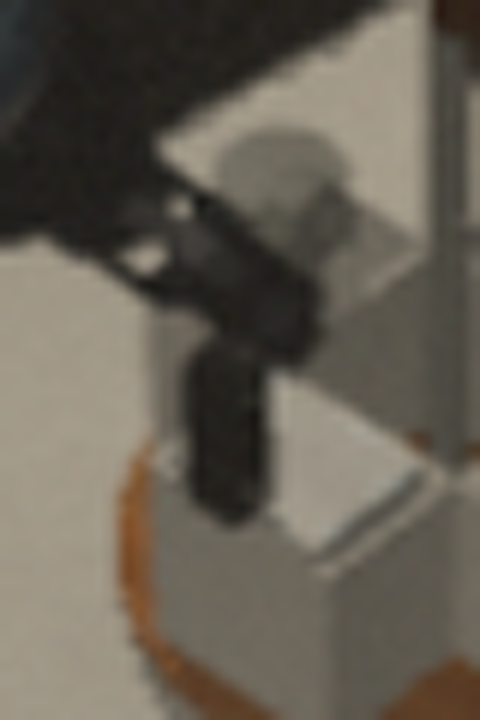

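```bash
python3 -m crank '[[[1,0.19,0,-0.05,0,0,0],[1,0,0.2,0,0,0,0],[1,0,0.2,0,0,0,0],[1,0,0,0,0,0,0]]]'
python3 - <<'E'
from h import *
s=env.get_state();A=q(s["ee_rot"]).as_matrix();print(A.round(3),np.degrees(np.arctan2(A[1,2],A[0,2])),s["eef_pos"],s["qpos"])
g=np.array([.557,.1655,.133]); print((A.T@(g+(.019)*A[:,1]-s["eef_pos"])/.15).round(3))
s,im=snap("wrist","w6",None,1.25)
w=lambda u,v:ray("wrist",(u/1.25,v/1.25),s)
E
```

```text
time_s: 9.78
eef_pos: [0.5566, 0.1645, 0.1633]
ee_rot: [0.298, 0.116, 0.693, -0.646]
force: [-0.1, -0.1, -0.2]
width: 0.0854
[[-0.796  0.545  0.263]
 [-0.224  0.137 -0.965]
 [-0.562 -0.827  0.013]] -74.77234791656942 [0.55663008 0.16449414 0.16334398] [0.01375589 0.10125176 2.09180937 0.35283568 0.38547965 1.02525208]
[ 0.11   0.296 -0.008]
```

View pics/w6.png

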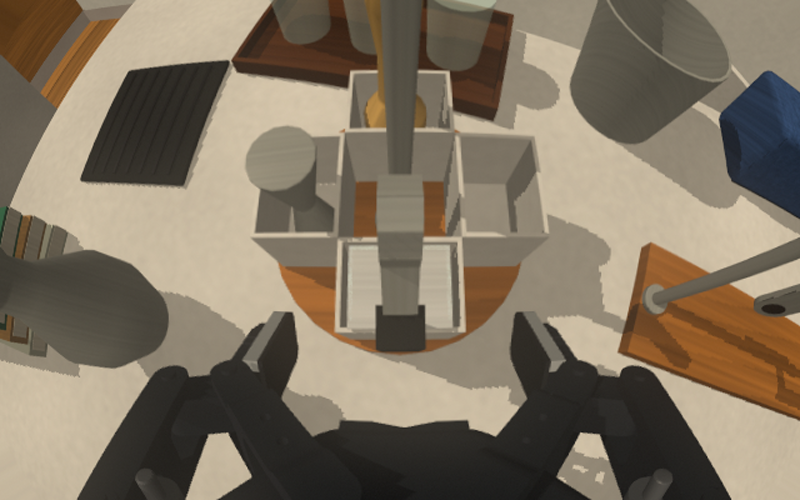

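```bash
python3 -m crank '[[[1,0.11,0,-0.01,0,0,-0.06],[1,0,0.15,0,0,0,-0.06],[1,0,0.12,0,0,0,0],[1,0,0,0,0,0,0]]]'
python3 - <<'E'
from h import *
s=env.get_state();A=q(s["ee_rot"]).as_matrix();print(A.round(3),np.degrees(np.arctan2(A[1,2],A[0,2])),s["eef_pos"],s["qpos"])
g=np.array([.557,.1655,.133]); print((A.T@(g+(.019)*A[:,1]-s["eef_pos"])/.15).round(3))
s,im=snap("wrist","w7",None,1.25)
E
```

```text
time_s: 10.32
eef_pos: [0.5647, 0.1674, 0.1256]
ee_rot: [0.281, 0.097, 0.695, -0.655]
force: [-0.1, -0.0, 0.2]
width: 0.0854
[[-0.823  0.503  0.263]
 [-0.233  0.124 -0.965]
 [-0.517 -0.856  0.015]] -74.72787306233255 [0.56466997 0.16744084 0.12562303] [0.03315141 0.18961069 2.07214469 0.30712757 0.36110073 1.07398322]
[ 0.02   0.057 -0.   ]
```

View pics/w7.png

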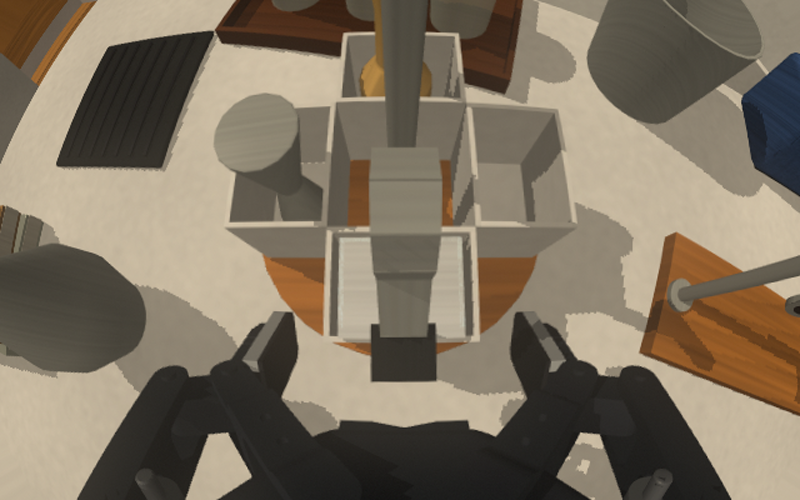

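```bash
python3 -m crank '[[[1,0.02,0.06,0,0,0,0],[0,0,0,0,0,0,0],[-1,0,0,0,0,0,0],[-1,0,0,0,0,0,0],[-1,0,0,0,0,0,0],[-1,0,0,0,0,0,0],[-1,0,0,0,0,0,0]]]' 50
python3 - <<'E'
from h import *
s=env.get_state();A=q(s["ee_rot"]).as_matrix();print(A.round(3),s["eef_pos"],s["qpos"],s["force"],s["moment"])
s,im=snap("wrist","w8",None,1.25)
snap("side","d8",(200,80,400,280),3)
E
```

```text
time_s: 11.25
eef_pos: [0.5664, 0.168, 0.1178]
ee_rot: [0.282, 0.098, 0.695, -0.655]
force: [-0.7, 0.2, -1.2]
width: 0.0196
[[-0.822  0.505  0.263]
 [-0.233  0.124 -0.965]
 [-0.519 -0.854  0.015]] [0.56643085 0.16802303 0.11782845] [0.03405753 0.2058232  2.07880996 0.32900231 0.33697323 1.05184798] [-0.66390025  0.24057352 -1.22742159] [-0.04916517  0.21380733  0.01213273]
```

View pics/w8.png

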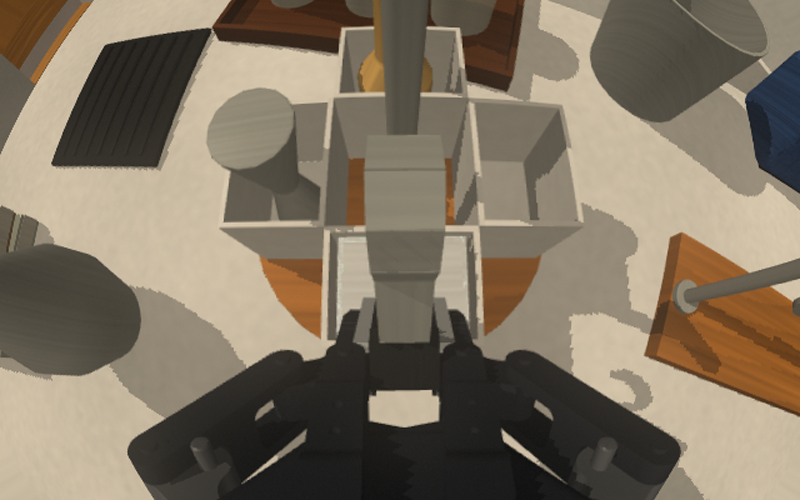

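View pics/d8.png

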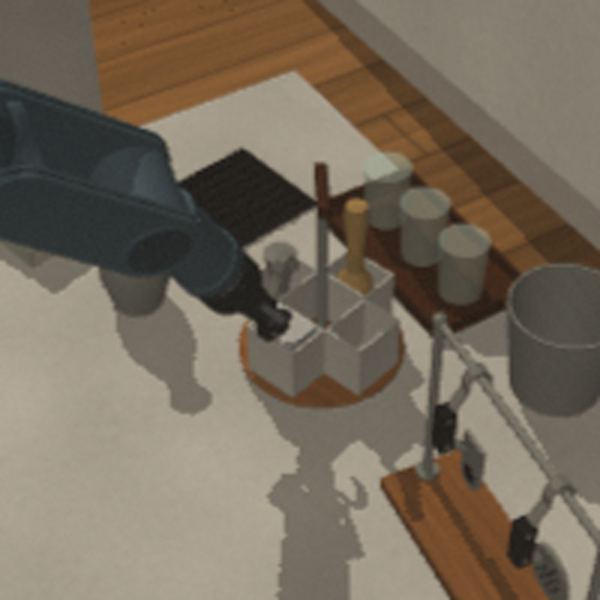

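Gripped, with the opening at 19.6 mm. Now I lift straight up.

```bash
python3 -m crank '[[[-1,-0.09,-0.145,0.003,0,0,0],[-1,-0.09,-0.145,0.003,0,0,0],[-1,0,0,0,0,0,0]]]'
python3 - <<'E'
from h import *
s=env.get_state();A=q(s["ee_rot"]).as_matrix();print(A.round(3),s["eef_pos"],s["qpos"],s["force"],s["width"])
E
```

```text
time_s: 11.72
eef_pos: [0.5652, 0.1677, 0.1677]
ee_rot: [0.28, 0.096, 0.695, -0.655]
force: [-0.2, -0.4, -2.1]
width: 0.0189
[[-0.825  0.5    0.264]
 [-0.233  0.124 -0.965]
 [-0.515 -0.857  0.015]] [0.5652233  0.1677156  0.16768578] [0.03375166 0.1241923  2.01699578 0.23271618 0.48035262 1.15561243] [-0.22855875 -0.39869423 -2.12802451] 0.018946305467814634
```

```bash
python3 -m crank '[[[-1,-0.09,-0.15,0.003,0,0,0],[-1,-0.09,-0.15,0.003,0,0,0],[-1,-0.04,-0.06,0.001,0,0,0],[-1,0,0,0,0,0,0]]]'
python3 - <<'E'
from h import *
s=env.get_state();A=q(s["ee_rot"]).as_matrix();print(A.round(3),s["eef_pos"],s["qpos"],s["force"],s["width"])
s,im=snap("wrist","w9",None,1.25)
snap("side","d9",(200,80,400,280),3)
E
```

```text
time_s: 12.22
eef_pos: [0.5629, 0.1676, 0.2256]
ee_rot: [0.277, 0.092, 0.697, -0.655]
force: [-0.7, 0.0, -1.9]
width: 0.0193
[[-0.83   0.491  0.264]
 [-0.234  0.124 -0.964]
 [-0.506 -0.862  0.012]] [0.5628789  0.16760334 0.22556172] [0.03326593 0.04850849 1.93099315 0.17849151 0.64862846 1.21920511] [-0.72107239  0.01025732 -1.88204701] 0.019281929399226204
```

View pics/w9.png

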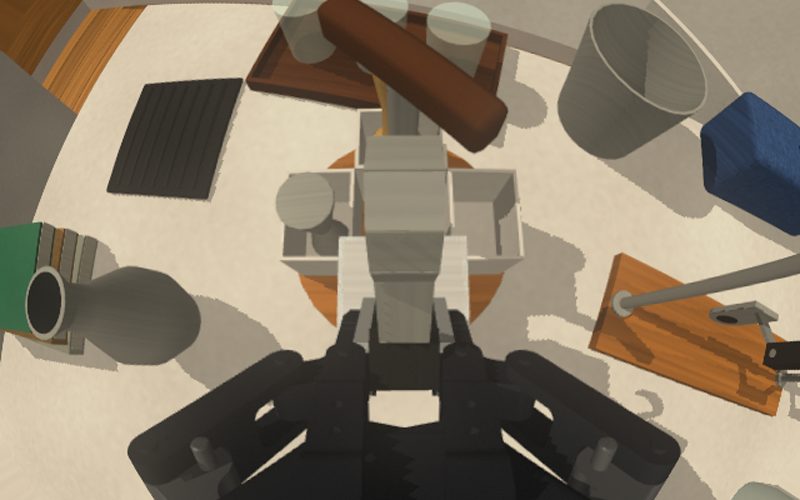

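View pics/d9.png

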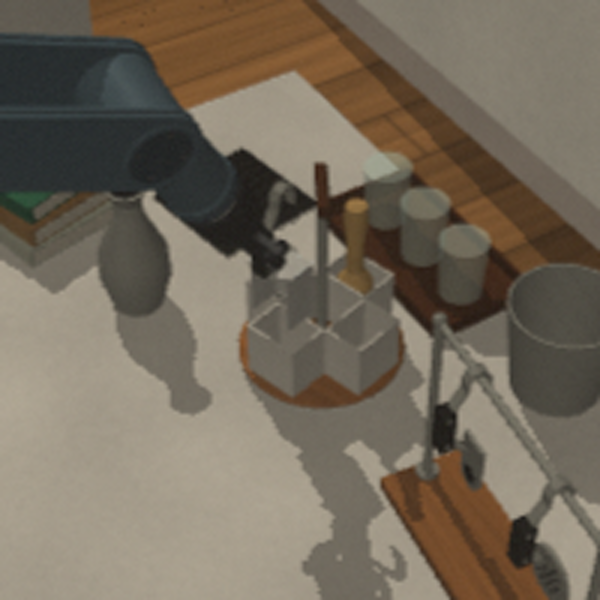

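The scoop is clear of its compartment. It hangs from the grip with its bottom at about 0.13 m. I pull back towards the robot and up.

```bash
python3 -m crank '[[[-1,0.2,-0.1,0,0,0,0],[-1,0.15,-0.2,0,0,0,0],[-1,0.1,-0.3,0,0,0,0],[-1,0.05,-0.35,0,0,0,0],[-1,0,0,0,0,0,0]]]'
python3 - <<'E'
from h import *
s=env.get_state();A=q(s["ee_rot"]).as_matrix();print(A.round(3),s["eef_pos"],s["qpos"],s["force"],s["width"])
g=lambda u,v:(160+u/3.7,110+v/3.7)
print("jar lid",plane("scene",g(205,70),.13))
t=np.array([.48,-.20,.30]);print((A.T@(t-s["eef_pos"])/.15).round(2))
# rotation vec for yaw -22.5 in tool axes
print((A.T@np.array([0,0,np.radians(-22.5)])/.5).round(3))
snap("side","d10",(150,50,450,300),2.6)
E
```

```text
time_s: 12.95
eef_pos: [0.4241, 0.1317, 0.3036]
ee_rot: [0.271, 0.087, 0.699, -0.656]
force: [1.0, -0.5, -2.5]
width: 0.0197
[[-0.838  0.478  0.265]
 [-0.235  0.124 -0.964]
 [-0.493 -0.87   0.008]] [0.42413116 0.13171592 0.30361261] [-0.09164487 -0.31978279  2.02643331  0.20617268  0.95469553  1.13043921] [ 1.00392604 -0.50076702 -2.52062065] 0.019672474588342218
jar lid [ 0.39737535 -0.39206385  0.13      ]
[ 0.22 -0.08  2.23]
[ 0.388  0.683 -0.007]
```

View pics/d10.png

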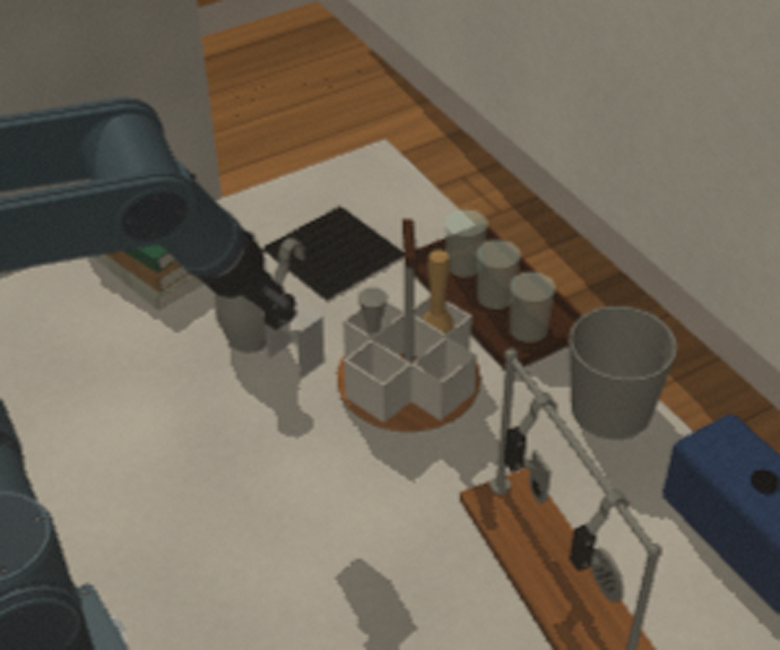

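```bash
python3 -m crank '[[[-1,0.03,-0.01,0.32,0,0,0],[-1,0.03,-0.01,0.32,0,0,0],[-1,0.03,-0.01,0.32,0,0,0],[-1,0.03,-0.01,0.32,0,0,0],[-1,0.03,-0.01,0.32,0,0,0],[-1,0.03,-0.01,0.32,0,0,0],[-1,0.03,-0.01,0.32,0,0,0]]]'
python3 - <<'E'
from h import *
s=env.get_state();A=q(s["ee_rot"]).as_matrix();print(A.round(3),s["eef_pos"],s["qpos"],s["force"],s["width"])
f=np.array([np.cos(np.radians(-7.5)),np.sin(np.radians(-7.5)),0]); 
y=f*np.sin(np.radians(31.4))-np.array([0,0,np.cos(np.radians(31.4))]); z=np.array([f[1],-f[0],0]); x=np.cross(y,z)
T=np.stack([x,y,z],1); print("rotvec/.5",(R.from_matrix(A.T@T).as_rotvec()/.5).round(3))
E
```

```text
time_s: 13.88
eef_pos: [0.4831, -0.2042, 0.2782]
ee_rot: [0.266, 0.079, 0.707, -0.65]
force: [0.4, 0.4, -0.7]
width: 0.0193
[[-0.846  0.458  0.275]
 [-0.235  0.142 -0.962]
 [-0.479 -0.878 -0.012]] [ 0.48314099 -0.20415423  0.27823158] [-0.94410676 -0.00384148  1.83291916  0.51117867  1.18902411  0.18737418] [ 0.43968811  0.38806774 -0.72990317] 0.01929974833387924
rotvec/.5 [0.43  0.696 0.1  ]
```

```bash
python3 -m crank '[[[-1,0,0,0,0.143,0.232,0.033],[-1,0,0,0,0.143,0.232,0.033],[-1,0,0,0,0.143,0.232,0.033],[-1,0,0,0,0,0,0]]]'
cat > chk.py <<'E'
from h import *
def chk(bar=np.array([.6187,-.219,.270]),yaw=-7.5,lift=.045,back=.06):
    s=env.get_state();A=q(s["ee_rot"]).as_matrix();print(s["time_s"],"tcp",s["eef_pos"].round(4),"q",s["qpos"].round(3),"F",s["force"].round(1),"w",round(s["width"],4))
    f=np.array([np.cos(np.radians(yaw)),np.sin(np.radians(yaw)),0]); t=np.radians(31.4)
    y=f*np.sin(t)-np.array([0,0,np.cos(t)]); z=np.array([f[1],-f[0],0]); x=np.cross(y,z)
    T=np.stack([x,y,z],1); print("rotvec/.5",(R.from_matrix(A.T@T).as_rotvec()/.5).round(3), "tool y",A[:,1].round(3),"z",A[:,2].round(3))
    g=bar-.034*f-np.array([0,0,.075]); tcp=g+.019*y
    for n,d in(("above",tcp-back*f+[0,0,lift]),("over",tcp+[0,0,lift]),("hung",tcp)):
        print(n,"world d",(d-s["eef_pos"]).round(4),"units",(A.T@(d-s["eef_pos"])/.15).round(3))
    # hook in world now
    hook=s["eef_pos"]-.019*A[:,1]+A@(T.T@(.034*f+np.array([0,0,.075])))
    print("hook now",hook.round(4)); return s,A
E
python3 - <<'E'
from chk import *
s,A=chk()
s,im=snap("wrist","w11",None,1.25)
snap("side","d11",(250,120,450,320),3)
E
```

```text
time_s: 14.38
eef_pos: [0.4825, -0.2097, 0.2634]
ee_rot: [-0.133, -0.238, -0.671, 0.689]
force: [0.3, -0.9, -1.6]
width: 0.0195
14.375 tcp [ 0.4825 -0.2097  0.2634] q [-0.866 -0.091  1.966  0.447  0.909  0.645] F [ 0.3 -0.9 -1.6] w 0.0195
rotvec/.5 [ 0.005 -0.048  0.035] tool y [ 0.502 -0.063 -0.863] z [-0.15  -0.989 -0.014]
above world d [ 0.0529  0.0016 -0.0396] units [-0.165  0.404 -0.06 ]
over world d [ 0.1123 -0.0062 -0.0396] units [-0.51   0.606 -0.067]
hung world d [ 0.1123 -0.0062 -0.0846] units [-0.358  0.865 -0.063]
hook now [ 0.5077 -0.2148  0.3542]
```

View pics/w11.png

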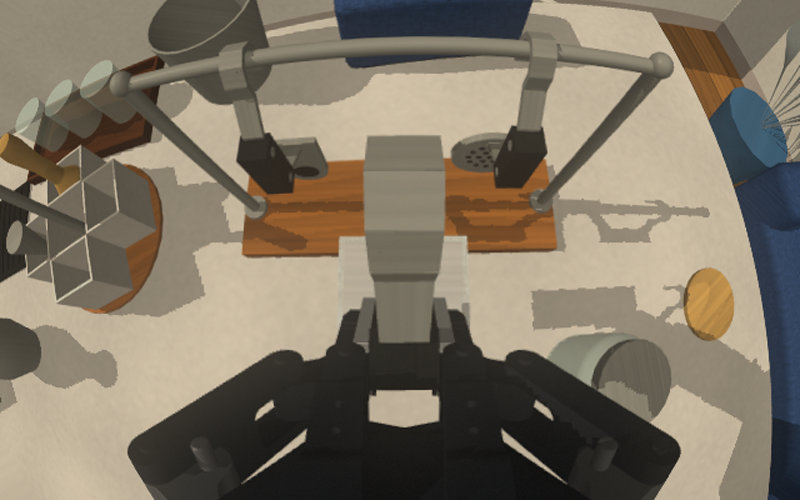

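View pics/d11.png

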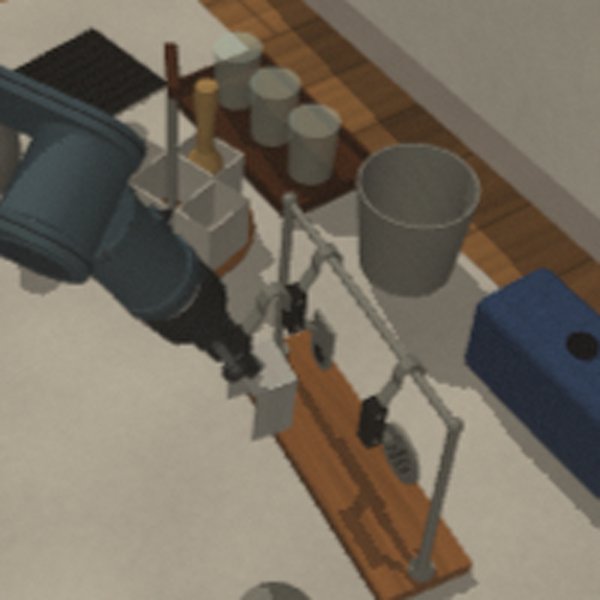

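The wrist view shows the bar across the top, with post knobs at (122,83) and (660,66), opener crook at (237,55) and strainer crook at (541,48). The held scoop's crook is centred at (404,150).

```bash
python3 - <<'E'
from h import *
s=env.get_state()
w=lambda u,v:ray("wrist",(u/1.25,v/1.25),s)
g=lambda u,v:ray("scene",(160+u/3.7,110+v/3.7))
k=lambda u,v:ray("side",(230+u/3,120+v/3))
Rr=tri(g(512,313),w(122,83),k(349,201));L=tri(g(68,155),w(660,66),k(515,425));print(Rr,L)
m=(Rr[0]+L[0])/2;d=Rr[0]-L[0];print("mid",m,"yaw",np.degrees(np.arctan2(d[1],d[0]))-90,np.linalg.norm(d))
for p in((237,48),(541,38)):print("hook",plane("wrist",(p[0]/1.25,p[1]/1.25),.278,s))
print("opener",tri(w(236,55),k(388,252)),"str",tri(w(541,48),k(472,368)))
print("scoop crook now top", [plane("wrist",(404/1.25,v/1.25),.362,s) for v in (135,172)])
print(plane("wrist",(404/1.25,46/1.25),.27,s))
E
```

```text
(array([ 0.63952175, -0.05719265,  0.27403192]), [0.0002065280777124034, 0.0007774964224717376, 0.0008320062613855329]) (array([ 0.59710953, -0.38263577,  0.27338581]), [0.0011479995038108479, 0.0005097551665716461, 0.0008776038998616826])
mid [ 0.61831564 -0.21991421  0.27370887] yaw -7.4250230915479705 0.32819574000109886
hook [ 0.63270312 -0.14138656  0.278     ]
hook [ 0.61087153 -0.30345593  0.278     ]
opener (array([ 0.62953296, -0.14063258,  0.27491737]), [0.0008844196388787067, 0.0008844196388787291]) str (array([ 0.60968937, -0.30569677,  0.26973489]), [0.000734040662185982, 0.0007340406621859434])
scoop crook now top [array([ 0.51180934, -0.21589865,  0.362     ]), array([ 0.50421651, -0.2147517 ,  0.362     ])]
[ 0.61791541 -0.23078527  0.27      ]
```

```bash
python3 -m crank '[[[-1,-0.08,0.16,-0.03,0,-0.03,0.03],[-1,-0.08,0.16,-0.03,0,-0.018,0.02],[-1,0,0,0,0,0,0]]]'
python3 - <<'E'
from chk import *
chk(bar=np.array([.6185,-.2205,.271]),yaw=-7.4)
E
```

```text
time_s: 14.85
eef_pos: [0.5309, -0.2099, 0.2335]
ee_rot: [-0.151, -0.235, -0.667, 0.691]
force: [-0.5, 0.2, -1.7]
width: 0.0194
14.85 tcp [ 0.5309 -0.2099  0.2335] q [-0.782  0.016  1.956  0.479  0.774  0.633] F [-0.5  0.2 -1.7] w 0.0194
rotvec/.5 [ 0.006  0.01  -0.014] tool y [ 0.523 -0.065 -0.85 ] z [-0.123 -0.992 -0.   ]
above world d [ 0.0042  0.0003 -0.0087] units [ 0.007  0.064 -0.005]
over world d [ 0.0637 -0.0074 -0.0087] units [-0.333  0.275 -0.003]
hung world d [ 0.0637 -0.0074 -0.0537] units [-0.175  0.53  -0.003]
hook now [ 0.5542 -0.2128  0.3249]
```

```bash
python3 -m crank '[[[-1,-0.12,0.075,0,0,0,0],[-1,-0.12,0.075,0,0,0,0],[-1,-0.12,0.07,0,0,0,0],[-1,0,0,0,0,0,0]]]'
python3 - <<'E'
from chk import *
s,A=chk(bar=np.array([.6185,-.2205,.271]),yaw=-7.4)
snap("wrist","w12",None,1.25)
snap("scene","s12",(170,110,330,270),4)
snap("side","d12",(290,150,420,280),4.6)
E
```

```text
time_s: 15.35
eef_pos: [0.5943, -0.2202, 0.2335]
ee_rot: [-0.151, -0.233, -0.668, 0.691]
force: [-0.3, 1.2, -1.0]
width: 0.0195
15.35 tcp [ 0.5943 -0.2202  0.2335] q [-0.695  0.131  1.826  0.429  0.755  0.744] F [-0.3  1.2 -1. ] w 0.0195
rotvec/.5 [ 0.009  0.016 -0.007] tool y [ 0.52  -0.063 -0.852] z [-0.12  -0.993  0.   ]
above world d [-0.0592  0.0105 -0.0087] units [ 0.371 -0.16  -0.022]
over world d [ 0.0003  0.0028 -0.0087] units [ 0.031  0.049 -0.019]
hung world d [ 0.0003  0.0028 -0.0537] units [ 0.188  0.305 -0.019]
hook now [ 0.6179 -0.223   0.3248]
```

View pics/w12.png

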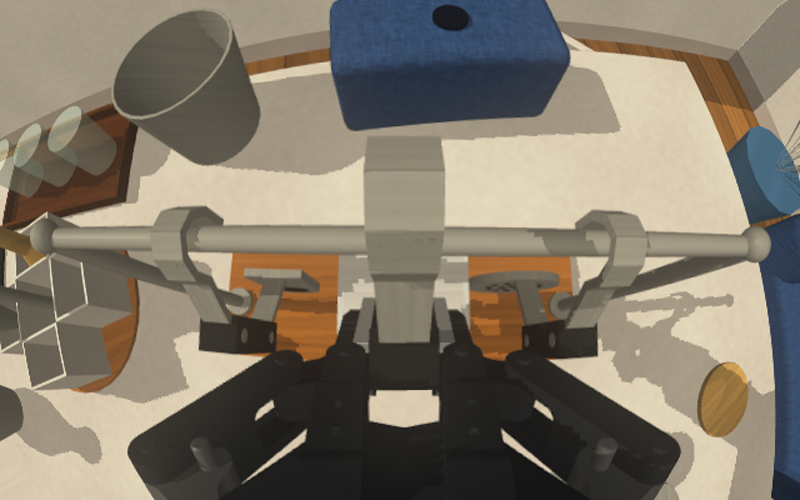

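View pics/s12.png

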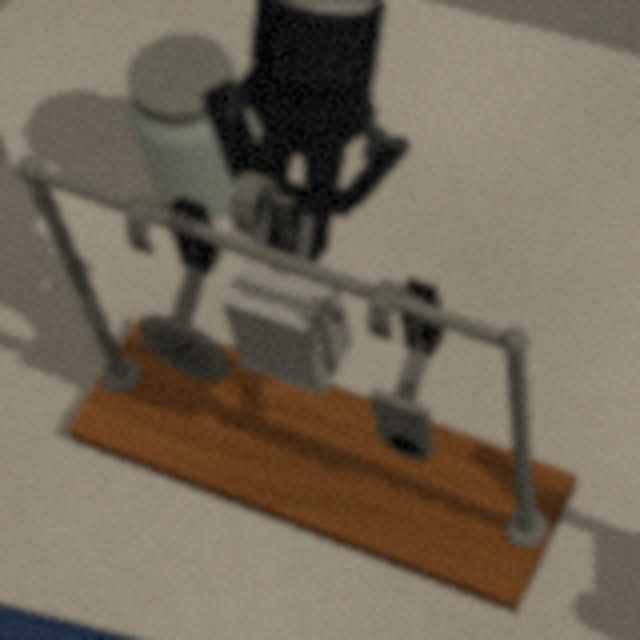

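View pics/d12.png

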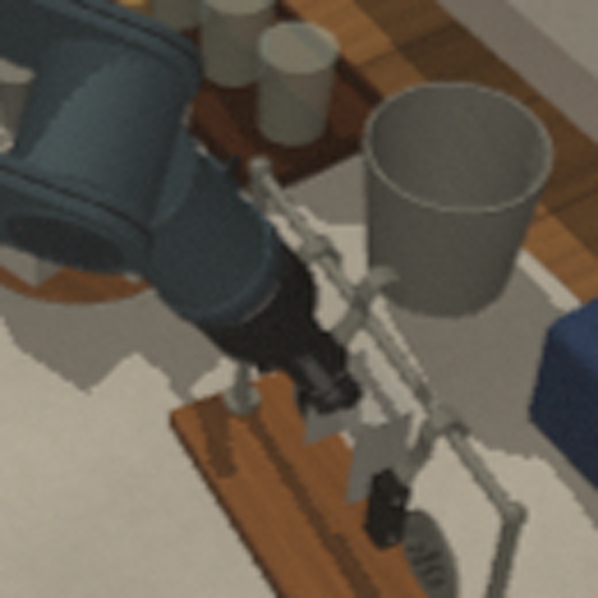

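```bash
python3 -m crank '[[[-1,0.06,0.085,-0.018,0,0.01,0],[-1,0.05,0.08,0,0,0,0],[-1,0.05,0.08,0,0,0,0],[-1,0,0,0,0,0,0]]]'
python3 - <<'E'
from chk import *
s,A=chk(bar=np.array([.6185,-.2205,.271]),yaw=-7.4)
snap("wrist","w13",None,1.25)
snap("scene","s13",(170,110,330,270),4)
snap("side","d13",(290,150,420,280),4.6)
E
```

```text
time_s: 16.0
eef_pos: [0.5941, -0.219, 0.1906]
ee_rot: [-0.152, -0.239, -0.665, 0.691]
force: [1.3, -0.0, -2.9]
width: 0.019
16.0 tcp [ 0.5941 -0.219   0.1906] q [-0.693  0.175  1.898  0.495  0.64   0.67 ] F [ 1.3 -0.  -2.9] w 0.019
rotvec/.5 [-0.003  0.001 -0.027] tool y [ 0.528 -0.07  -0.847] z [-0.129 -0.992  0.001]
above world d [-0.059   0.0094  0.0341] units [ 0.216 -0.405 -0.011]
over world d [0.0005 0.0016 0.0341] units [-0.123 -0.192 -0.011]
hung world d [ 0.0005  0.0016 -0.0109] units [ 0.037  0.062 -0.011]
hook now [ 0.6168 -0.2218  0.2822]
```

View pics/w13.png

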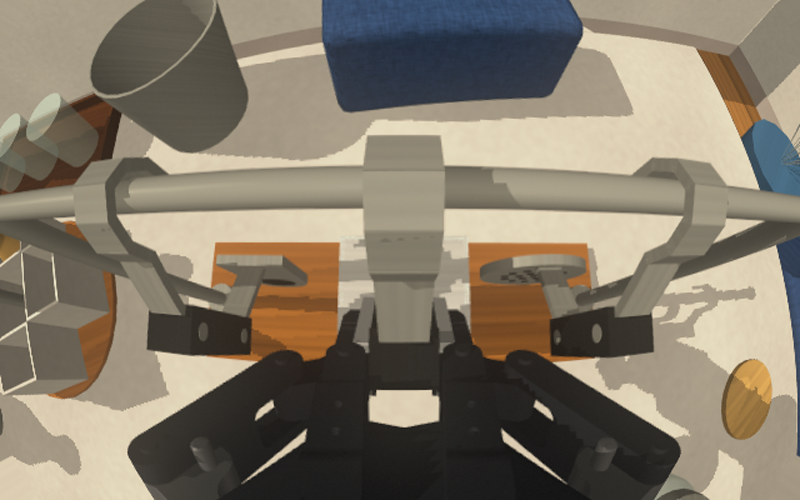

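View pics/s13.png

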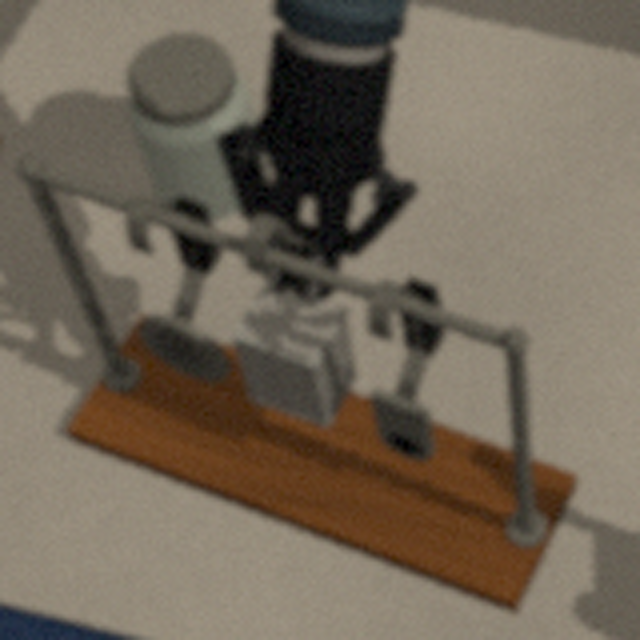

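View pics/d13.png

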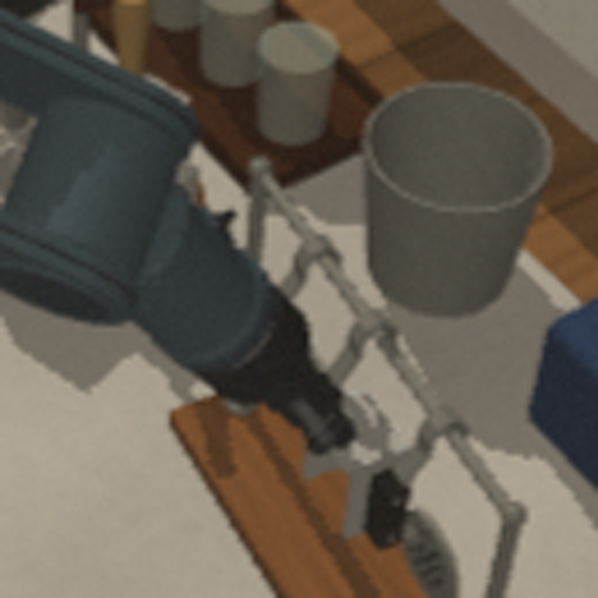

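```bash
python3 -m crank '[[[-1,0.018,0.035,-0.012,0,0,-0.02],[-1,0.012,0.022,0,0,0,0],[-1,0,0,0,0,0,0]]]'
python3 - <<'E'
from chk import *
s,A=chk(bar=np.array([.6185,-.2205,.271]),yaw=-7.4)
snap("side","d14",(290,150,420,280),4.6)
E
```

```text
time_s: 16.52
eef_pos: [0.5957, -0.2178, 0.1819]
ee_rot: [-0.149, -0.236, -0.665, 0.692]
force: [1.9, 0.2, -2.2]
width: 0.0192
16.525 tcp [ 0.5957 -0.2178  0.1819] q [-0.685  0.189  1.9    0.488  0.626  0.677] F [ 1.9  0.2 -2.2] w 0.0192
rotvec/.5 [-0.006  0.002 -0.01 ] tool y [ 0.521 -0.07  -0.851] z [-0.129 -0.992  0.003]
above world d [-0.0606  0.0082  0.0428] units [ 0.197 -0.457 -0.001]
over world d [-0.0011  0.0005  0.0428] units [-0.143 -0.247 -0.001]
hung world d [-0.0011  0.0005 -0.0022] units [ 0.014  0.008 -0.002]
hook now [ 0.6192 -0.2206  0.2733]
```

View pics/d14.png

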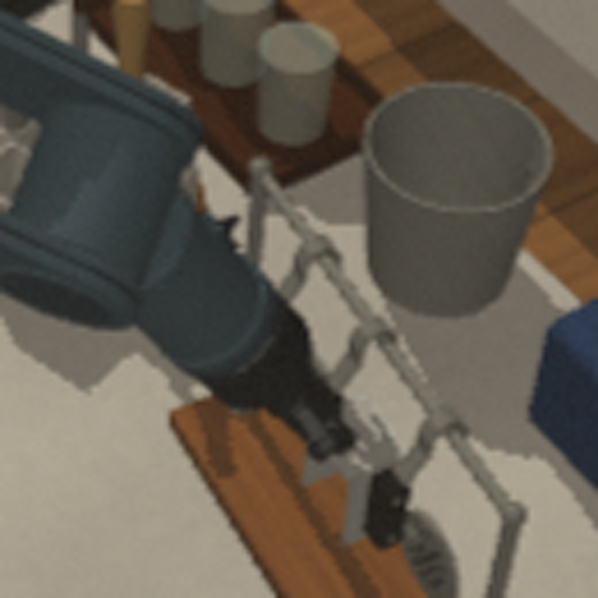

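```bash
python3 -m crank '[[[-1,0.008,0.012,0,0,0,0],[-1,0,0,0,0,0,0],[-1,0,0,0,0,0,0]]]'; python3 -m crank '[[[-1,0.006,0.01,0,0,0,0],[-1,0,0,0,0,0,0],[-1,0,0,0,0,0,0]]]'
```

```text
time_s: 16.95
eef_pos: [0.5963, -0.2183, 0.1807]
ee_rot: [-0.149, -0.237, -0.665, 0.693]
force: [3.9, -0.7, 0.1]
width: 0.0195
time_s: 17.32
eef_pos: [0.5969, -0.2188, 0.1797]
ee_rot: [-0.15, -0.238, -0.664, 0.693]
force: [3.2, -0.4, 0.6]
width: 0.0197
```

Contact: the vertical force went from -2 to +0.6 N, so the bar now carries the scoop. I release gently and look before retreating.

```bash
python3 -m crank '[[[-0.4,0,0,0,0,0,0],[-0.3,0,0,0,0,0,0],[-0.1,0,0,0,0,0,0],[0,0,0,0,0,0,0],[0,0,0,0,0,0,0],[0,0,0,0,0,0,0]]]'
python3 - <<'E'
from chk import *
s,A=chk(bar=np.array([.6185,-.2205,.271]),yaw=-7.4)
snap("wrist","w15",None,1.25)
snap("side","d15",(290,150,420,280),4.6)
E
```

```text
time_s: 18.08
eef_pos: [0.5946, -0.2173, 0.1773]
ee_rot: [-0.148, -0.236, -0.666, 0.692]
force: [0.7, -0.7, 0.3]
width: 0.0427
18.075 tcp [ 0.5946 -0.2173  0.1773] q [-0.685  0.194  1.907  0.494  0.618  0.669] F [ 0.7 -0.7  0.3] w 0.0427
rotvec/.5 [-0.004  0.002 -0.006] tool y [ 0.519 -0.069 -0.852] z [-0.129 -0.992  0.002]
above world d [-0.0595  0.0076  0.0475] units [ 0.175 -0.479  0.001]
over world d [ 0.     -0.0001  0.0475] units [-0.166 -0.27   0.001]
hung world d [ 0.     -0.0001  0.0025] units [-0.009 -0.014  0.001]
hook now [ 0.6182 -0.2202  0.2686]
```

View pics/w15.png

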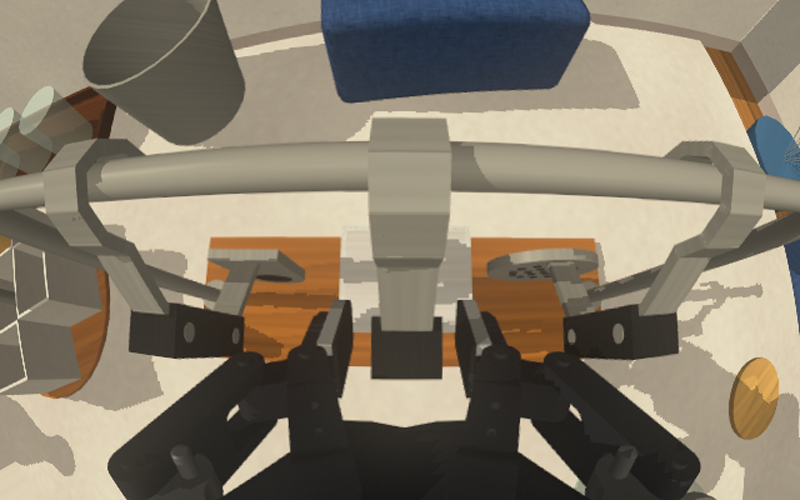

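View pics/d15.png

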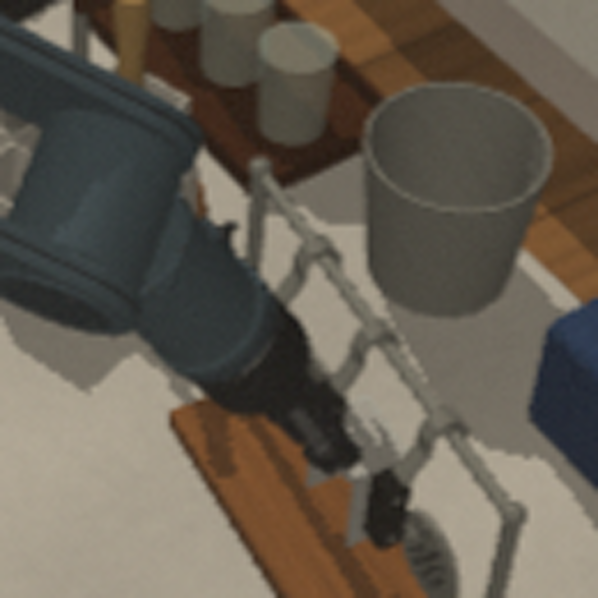

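The scoop is hanging free at column 409, between the opener at 90 and the strainer at 730, with both fingers clear of the grip. I retreat along the tool axis.

```bash
python3 -m crank '[[[0,0,-0.1,0,0,0,0],[0,0,-0.15,0,0,0,0],[0,0.05,-0.2,0,0,0,0],[0,0.15,-0.3,0,0,0,0],[0,0.2,-0.3,0,0,0,0],[0,0.2,-0.3,0,0,0,0],[0,0,0,0,0,0,0],[0,0,0,0,0,0,0]]]'
python3 - <<'E'
from chk import *
s,A=chk(bar=np.array([.6185,-.2205,.271]),yaw=-7.4)
snap("wrist","w16",None,1.25)
snap("scene","s16",(170,110,490,310),2.5)
snap("side","d16",(230,120,430,320),3)
E
```

```text
time_s: 19.18
eef_pos: [0.4067, -0.1929, 0.3124]
ee_rot: [-0.15, -0.236, -0.662, 0.696]
force: [-0.0, -0.3, -0.2]
width: 0.0426
19.175 tcp [ 0.4067 -0.1929  0.3124] q [-1.051 -0.304  2.013  0.478  1.114  0.503] F [-0.  -0.3 -0.2] w 0.0426
rotvec/.5 [-0.023  0.011 -0.014] tool y [ 0.521 -0.079 -0.85 ] z [-0.13  -0.991  0.013]
above world d [ 0.1284 -0.0167 -0.0876] units [-0.426  0.951 -0.008]
over world d [ 0.1879 -0.0245 -0.0876] units [-0.766  1.162 -0.009]
hung world d [ 0.1879 -0.0245 -0.1326] units [-0.608  1.417 -0.013]
hook now [ 0.4301 -0.1949  0.4037]
```

View pics/w16.png

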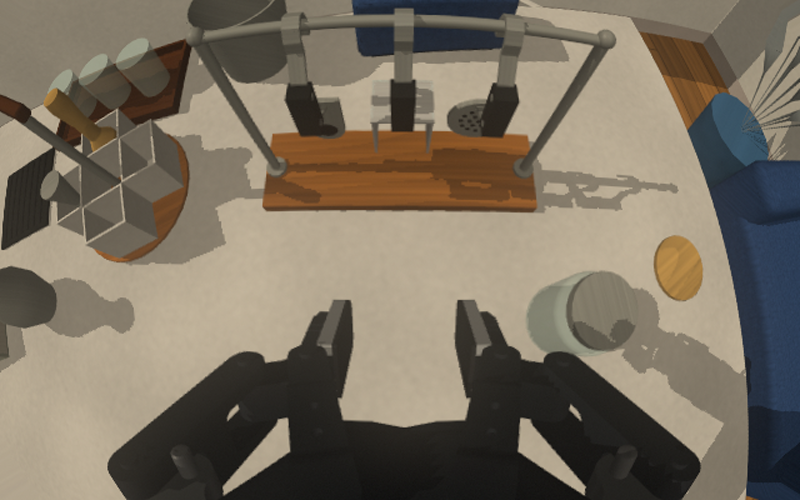

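View pics/s16.png

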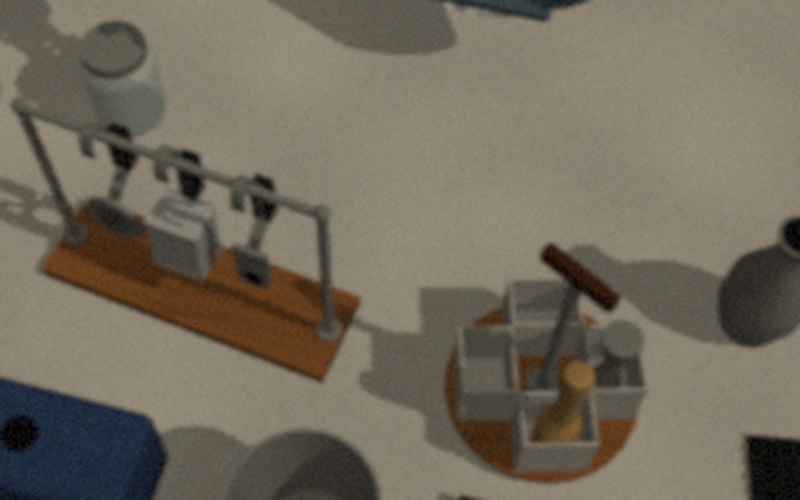

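View pics/d16.png

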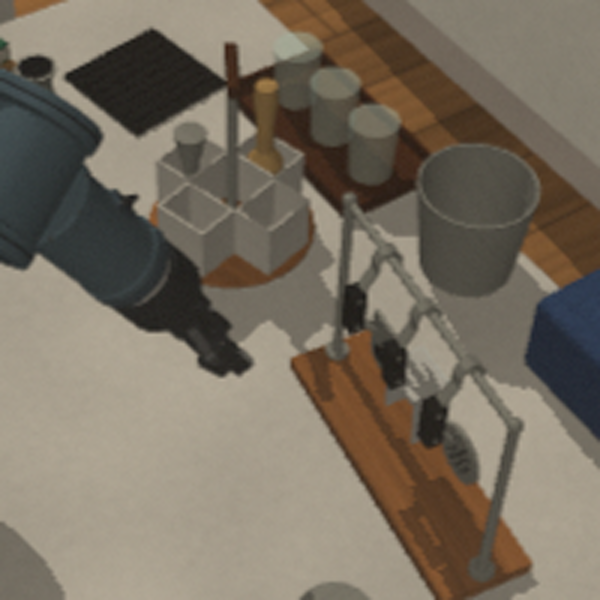

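All three tools hang on the bar, evenly spaced at columns 293, 403 and 511. The caddy, vase and jar are undisturbed. I let it settle, check again, and hand in.

```bash
python3 -m crank '[[[0,0,0,0,0,0,0],[0,0,0,0,0,0,0],[0,0,0,0,0,0,0],[0,0,0,0,0,0,0],[0,0,0,0,0,0,0],[0,0,0,0,0,0,0],[0,0,0,0,0,0,0],[0,0,0,0,0,0,0]]]'
python3 - <<'E'
from h import *
a=cv2.imread("pics/w16_raw.png");s,b=snap("wrist","w17",(140,0,500,190),2.2)
c,d=cv2.imread("pics/s16_raw.png"),snap("scene","s17",None,1)[1]
print((cv2.absdiff(a,b).max(2)>40).sum(),(cv2.absdiff(c,d).max(2)>40).sum())
E
```

```text
time_s: 20.32
eef_pos: [0.4085, -0.1912, 0.3091]
ee_rot: [-0.15, -0.233, -0.665, 0.693]
force: [-0.1, 0.6, -0.7]
width: 0.0425
12598 85
```

View pics/w17.png

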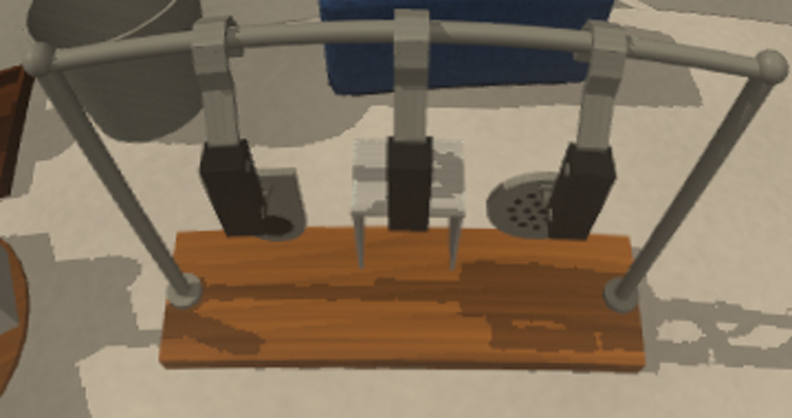

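```bash
python3 - <<'E'
from station import env
print(env.close_job())
E
```

```text
the job is handed in; nothing more can be done
None
```

The scoop now hangs by its crook on the stand bar, in the gap between the strainer and the opener, and the job is handed in at about 20.4 s. I turned the caddy about 90° by its T-handle until the scoop's compartment faced the robot, at about 195°. Then I lifted the scoop out, carried it over and released it on the bar.

**Scoop:** The last wrist picture shows it straight, within a few millimetres of the middle of the gap, and clear of both neighbours.

**Stability:** Two scene pictures about 1 s apart were almost identical. The wrist pictures did differ, because the arm drifted about 4 mm while holding; it was touching nothing.

**Other things:** The strainer and opener are still hanging. The muddler and jigger are still in the caddy, and the vase and jar stand where they were.

**Uncertain:** My readings of the compartment's direction ranged from 192° to 196°. I took "facing the robot" to mean towards its base, at 196°.

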